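Weigh out the solid drawer knob and push it into the drawer front

ROBOT

A 7-joint arm with a two-finger parallel gripper is mounted at the origin on the work surface. World frame = base frame: x ahead of the robot, y to its left, z up, the work surface at z = 0. Lengths are in mm, angles in rad, forces in N, time in s.
With the tool pointing down it reaches from about 425 to 1025 mm from the base axis. Payload 9.4 kg.
Tool frame: the origin (TCP) lies at the very end of the fingers, on their centre line; the grasp point (between the pads) lies 19 mm behind it; z points along the fingers, x is the direction in which the jaws open and shut, and the axes are right-handed (so a half turn about z gives the same grasp; the last joint's range is limited). The gripper opens to 93 mm and grips with 3 to 60 N. Pads are 15 mm wide; open, the fingers measure 128 mm over their backs; the gripper's body (75 mm by 188 mm) begins 65 mm behind the grasp point.
Start: joints at [1.239, 0.599, -0.003, 1.599, 0.002, 0.943, -0.08], TCP at [182.726, -701.595, 189.018] pointing down, gripper open.
Joint ranges: [-2.57, 2.57], [-0.35, 1.97], [-1.29, 1.29], [0.11, 2.56], [-1.05, 4.19], [0.11, 1.86], [-2.63, 2.63]. Speed limits (rad/s): [2.22, 2.22, 3.01, 3.01, 3.14, 3.14, 3.14].

INTERFACE

Orientations are given as a unit quaternion [x, y, z, w].
In Python, from rig import sensors, optics, hand_in gives the robot as it stands. The module is installed in compiled form; this text tells all that it offers.
- The arm moves only by the shell command python3 -m crank 'ROWS' [OPENING]. ROWS is JSON, a list of rows, each a list of 2 entries, a list of its own where there are three numbers: the shift along the tool's x, y, z in mm, then the turn, a rotation vector about the tool's x, y, z in degrees. A call has 1 to 20 rows; each row shifts and turns the commanded pose from where the row before left it, along the tool's axes as they then stand; what a row does not reach is not made up. A row lasts 1/10 s, in which the tool goes at most 50 mm and 8.59 degrees, less where a joint would pass 70% of its speed; a pose out of reach is approached as far as the arm can. A call is refused whole if a number of a shift passes 50 or a number of a turn 8.59, either way. A call with a gripper value outside its range is refused whole. OPENING is the gripper's target within -1 to 1 (fully open at 1, half-way at 0, shut at -1), set as the call begins (- or left out, the last holds). The fingers move at their own pace and stop on an object; the grip force is fixed at half the most. Time passes only in rows, so rows that do not move let the fingers close. It gives the time, the measured TCP pose, the force and the opening at its end, in the units of the state.
- sensors.read_state(): the state, without advancing time (a new reading comes with each control period).
- optics.grab_frame(name): name is "scene" or "top" or "wrist"; returns the picture (420x560x3 uint8, red, green, blue); there is no depth.
- optics.calibration(name): a dict with "mtx" (3x3 intrinsics, pixels), "eye" and "rotation" of the camera in the world; the wrist camera has in their place "tool_from_camera" (4x4, takes a point from camera to tool coordinates, whose origin is the TCP and whose axes are the tool frame's). Camera axes: x right, y up, looking along -z (the intrinsics and any distortion apply to the point x, -y, -z); pixel columns grow to the right and rows downward; lengths in mm; the calibration is good to about 2 mm. A picture is of the moment at which its call begins: read the wrist's pose just before it. calibration takes no time and is no camera call.
- hand_in(): hands the job in, once; it reports no verdict.
The state is a dict: "clock": time; "q": joint angles; "joint_velocities": joint speeds; "joint_efforts": joint torques, N m; "tool_pos": TCP position; "tool_rot": TCP orientation; "ft_force": force on the tool from outside, world axes, zero at the start; "ft_torque": the same for the moment, N m; "opening": finger opening in mm.
Only numpy, scipy, OpenCV 4.12 (cv2) and the standard library are available. Lean on these libraries where they do the work, as an engineer would, in place of code of your own. Each camera call takes 0.05 s, during which the arm holds its last target.

TASK

Two drawer knobs look the same, but one is hollow: set them on the two opposite pans of the pivot balance, shanks down through the pan holes, let go of both and see which side drops. Take the knob from the side that dropped, feel along the steel backplate of the drawer front for its hole, and push the knob fully home, upright and flush, then let go; leave the other knob sitting in its pan. Be gentle throughout: never bear on the balance or on the drawer front with more than about 30 N, and leave the glue bottle, sanding block and screwdriver where they are.

Things in the scene. Friction and masses are not known exactly. Their poses are not given: they have to be found in the camera images.
- knob_p_center (a point): brass-coloured drawer knob, upright, 50 mm tall. From the bottom: steel shank 16 mm long, 12 across (lowest 5 mm tapers to a flat 8 mm tip); flange 32 across, 4 thick; neck 18 across, 7 tall; cylindrical head 28 across, 23 tall (grip here). This point: on the axis, 25 mm above the tip, 9 above the flange's underside, 13.5 below the head's middle; z up the axis. Starts in a rack hole, flange on its top
- knob_q_center (a point): the other knob, the same in looks and every size as knob_p (point likewise 25 mm above the shank's tip). One of the two is solid, 150 to 200 g, the other hollow, 80 to 115 g; which is which cannot be seen.
- balance: pivot balance fixed to the bench: dark wooden foot 110 x 130 x 14 mm, two steel uprights 100 mm tall carrying a light wooden beam. Origin under the middle of the foot, on the bench; z up, y along the level beam towards the left pan. The pivot lies 90 mm above the origin on a rubber mount that yields 1 mm per 5 N.
- beam (a joint): tilt of the balance beam (rad): 0 level, positive when the left pan (balance's +y) is down, stops at -0.1 and +0.1. Swings freely, balanced when empty, may start at any tilt. A loaded or pushed pan sinks with almost no resistance until the stop. With both knobs on and let go, the heavier side goes down to its stop within about a second.
- pan_left (a point): centre of the left pan's top face: aluminium ring 44 mm across, 8 thick, with an 18 mm through hole for a knob's shank; the flange then sits on the ring. 110 mm from the pivot (balance's +y), 6 mm above the pivot when level, 11 mm lower at the down stop. Moves and tilts with the beam; z normal to the pan.
- pan_right (a point): the same on the other end of the beam, 110 mm towards the balance's -y.
- rack: wooden knob rack fixed to the bench, 170 x 70 x 40 mm, origin under its centre, z up, x along its length; two 18 mm holes, 25 mm deep, on its long axis 45 mm either side of the middle.
- front: wooden drawer front lying face up on foam pads on the bench, 260 x 100 mm, wood top 36 mm above the bench, sinking 1 mm per 5 N pushed; cannot slide. Origin at bench height under its centre, z up, x along its length. On its middle a steel backplate 150 x 34 x 3 mm, long way along x, clamped (pushes under 30 N do not shift it), with one hole, 15 mm long in x, 16 in y.
- slot_mid (a point): front's middle at the backplate's top face, 39 mm above the bench unloaded; axes as front. The hole is centred at y = 0 but anywhere up to 20 mm either way along x, unmeasured: feel or look for it. Rubber grips under it clasp the shank: push it in, about 4 to 12 N. Home: flange flat on the backplate, tip 16 mm below its top; then the push rises at 5 N per mm.
- glue: bystander: yellow glue bottle, 52 mm across, 130 mm tall, loose; origin under its centre.
- sander: bystander: cork sanding block 110 x 65 x 34 mm, loose; origin under its centre.
- driver: bystander: screwdriver lying on the bench, loose; origin at its middle.
There are look-alikes about, which are no part of the job. What is shaped like the part that bears knob_p_center but purple is not meant. What is shaped like the part that bears knob_q_center but purple is not meant.

How it is judged (in metres and radians):
On the way:
1. both knobs sit in opposite pans of the balance, shanks through the holes, nothing held, and the beam has come to rest with the heavier side down (((horizontal distance between knob_p_center and pan_left below 0.011 m and z of knob_p_center in the frame of pan_left between 0.005 and 0.012 m and horizontal distance between knob_q_center and pan_right below 0.011 m and z of knob_q_center in the frame of pan_right between 0.005 and 0.012 m and value of joint beam above 0.08 rad) or (horizontal distance between knob_p_center and pan_right below 0.011 m and z of knob_p_center in the frame of pan_right between 0.005 and 0.012 m and horizontal distance between knob_q_center and pan_left below 0.011 m and z of knob_q_center in the frame of pan_left between 0.005 and 0.012 m and value of joint beam below -0.08 rad)) and contact force between the fingers and knob_p below 0.05 N and contact force between the fingers and knob_q below 0.05 N and contact force between the fingers and balance below 0.05 N and velocity of joint beam between -0.05 and 0.05 rad/s), for 0.2 s.
At the end, for the whole second after the job is handed in: The knob from the side that dropped (the heavier) is home in the backplate's hole: flange within 2 mm of the backplate, upright within 0.1 rad, released and at rest; the other knob sits with its shank in a pan of the balance (within 11 mm of its centre, flange within 3 mm of the ring), at rest (z of knob_p_center in the frame of slot_mid between 0.006 and 0.011 m and y of knob_p_center in the frame of slot_mid between -0.006 and 0.006 m and x of knob_p_center in the frame of slot_mid between -0.026 and 0.026 m and angle between knob_p_center's own z axis and vertical below 0.1 rad and linear speed of each of knob_p, knob_q below 0.02 m/s and ((horizontal distance between knob_q_center and pan_left below 0.011 m and z of knob_q_center in the frame of pan_left between 0.005 and 0.012 m) or (horizontal distance between knob_q_center and pan_right below 0.011 m and z of knob_q_center in the frame of pan_right between 0.005 and 0.012 m)) and contact force between the fingers and knob_p below 0.05 N and contact force between the fingers and knob_q below 0.05 N and contact force between the fingers and balance below 0.05 N and velocity of joint beam between -0.05 and 0.05 rad/s); the robot touches nothing.
It fails at once if more than 30 N on the balance (contact force between balance and anything else above 30 N).
It fails at once if more than 30 N on the drawer front or its backplate (contact force between front and anything else above 30 N).
It fails at once if the glue bottle shifted by more than 20 mm (distance of glue from where it was at the start of the episode above 0.02 m).
It fails at once if the sanding block shifted by more than 20 mm (distance of sander from where it was at the start of the episode above 0.02 m).
It fails at once if the screwdriver shifted by more than 20 mm (distance of driver from where it was at the start of the episode above 0.02 m).
It also fails if it takes over 72 s, if anything falls off the work surface, if the arm or the gripper's body presses on something with over 40 N, if the wrist force passes 120 N, or if a joint passes its speed limit or range.

## Working session

There is one attempt and no reset: what is moved stays moved. The work goes in short steps, Python scripts to look and compute and a shell command to move; the robot and the scene stay as the last step left them, time stands still between calls to the robot, and variables do not carry over. Pictures are saved under pics/ and viewed, and the job is handed in when it is done.

```bash
mkdir -p pics; ls; python3 - <<'E'
from rig import sensors, optics
import cv2, numpy as np
np.set_printoptions(suppress=True,precision=4)
s=sensors.read_state()
for k,v in s.items(): print(k,v)
for n in ["scene","top","wrist"]:
    im=optics.grab_frame(n); cv2.imwrite(f"pics/{n}0.png",im[:,:,::-1])
    c=optics.calibration(n); print(n,c)
print(sensors.read_state()["clock"])
E
```

```text
pics
clock 0.0
q [ 1.2393  0.6001 -0.0025  1.6001  0.0018  0.9429 -0.0798]
joint_velocities [-0.0013  0.001  -0.002   0.0009 -0.0007  0.0001  0.003 ]
joint_efforts [ -0.0009 -76.5083   1.4969 -25.2352  -0.0525   0.0172   0.0002]
tool_pos [ 182.5751 -701.0908  188.1651]
tool_rot [ 0.7912 -0.6115 -0.0006 -0.0004]
ft_force [0.1568 0.3103 0.8185]
ft_torque [-0.0068 -0.0356  0.0348]
opening 93.05552797883227
scene {'mtx': array([[449.8967,   0.    , 280.5343],
       [  0.    , 449.8967, 208.5793],
       [  0.    ,   0.    ,   1.    ]]), 'eye': array([1346.9799,  470.7411,  869.0525]), 'rotation': array([0.1942, 0.3446, 0.8037, 0.4445])}
top {'mtx': array([[413.5398,   0.    , 276.946 ],
       [  0.    , 413.5398, 206.895 ],
       [  0.    ,   0.    ,   1.    ]]), 'eye': array([ 494.7518,    2.6033, 1106.9505]), 'rotation': array([-0.0454,  0.0484,  0.7157, -0.6953])}
wrist {'mtx': array([[312.2255,   0.    , 280.2604],
       [  0.    , 312.2255, 209.1309],
       [  0.    ,   0.    ,   1.    ]]), 'tool_from_camera': array([[   1.    ,    0.0013,    0.0002,    0.6805],
       [   0.0013,   -0.9551,   -0.2962,  -82.5344],
       [  -0.0002,    0.2962,   -0.9551, -195.5068],
       [   0.    ,    0.    ,    0.    ,    1.    ]])}
0.15
```

View pics/scene0.png

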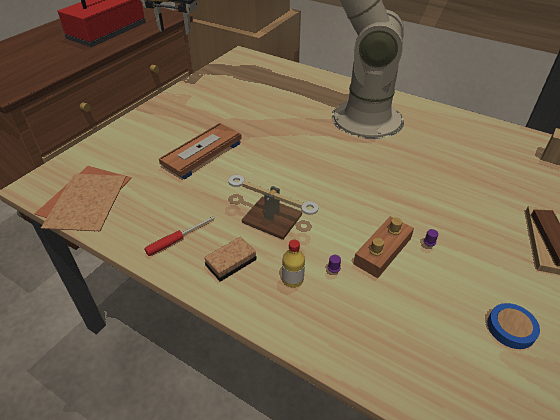

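View pics/top0.png

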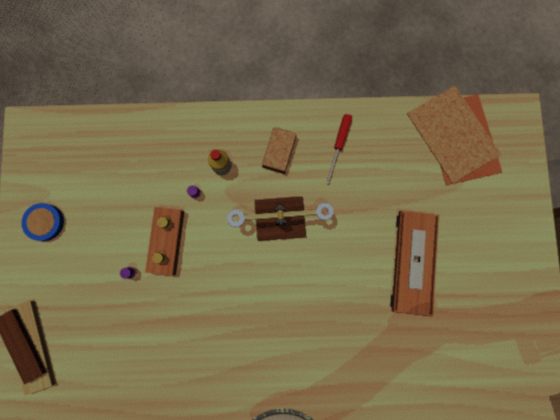

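View pics/wrist0.png

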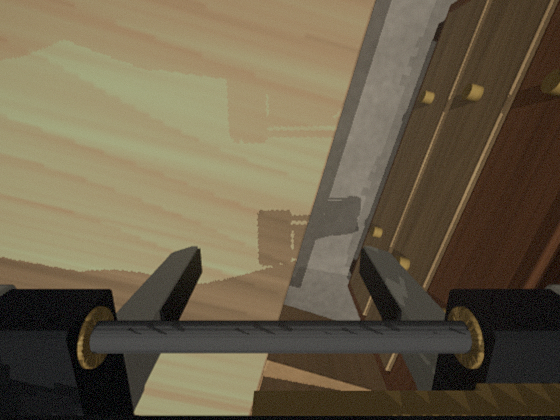

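Top view: rack with the two brass knobs at (163,222) and (158,258). The purple look-alikes are at (193,191) and (127,273). Balance pans are at (236,218) and (325,211), and the front is around (415,262) with a dark hole near (417,259). Next I'll crop and enlarge, and measure.

```bash
cat > h.py <<'E'
import numpy as np, cv2
from scipy.spatial.transform import Rotation as R
from rig import sensors, optics
np.set_printoptions(suppress=True,precision=2)
def cam(n,st=None):
    c=optics.calibration(n)
    if n=="wrist":
        st=st or sensors.read_state()
        T=np.eye(4);T[:3,:3]=R.from_quat(st["tool_rot"]).as_matrix();T[:3,3]=st["tool_pos"]
        M=T@c["tool_from_camera"]; return c["mtx"],M[:3,3],M[:3,:3]
    return c["mtx"],np.array(c["eye"]),R.from_quat(c["rotation"]).as_matrix()
def ray(C,u,v):
    K,e,Rm=C; d=np.array([(u-K[0,2])/K[0,0],-(v-K[1,2])/K[1,1],-1.0]); d=Rm@d; return e,d/np.linalg.norm(d)
def onz(C,u,v,z):
    e,d=ray(C,u,v); return e+d*(z-e[2])/d[2]
def proj(C,p):
    K,e,Rm=C; q=Rm.T@(np.array(p)-e); return np.array([K[0,0]*q[0]/-q[2]+K[0,2],K[1,1]*-q[1]/-q[2]+K[1,2]])
def tri(rays):
    A=np.zeros((3,3));b=np.zeros(3)
    for e,d in rays:
        P=np.eye(3)-np.outer(d,d);A+=P;b+=P@e
    p=np.linalg.solve(A,b); return p,[np.linalg.norm(np.cross(p-e,d)) for e,d in rays]
E
python3 - <<'E'
from h import *
t=cv2.imread("pics/top0.png"); s=cv2.imread("pics/scene0.png")
a=cv2.resize(t[185:300,110:210],None,fx=6,fy=5*1.2/1.2,interpolation=cv2.INTER_CUBIC)
cv2.imwrite("pics/t_rack.png",cv2.resize(t[185:285,110:230],None,fx=6,fy=6,interpolation=cv2.INTER_CUBIC))
cv2.imwrite("pics/t_bal.png",cv2.resize(t[180:260,220:345],None,fx=6,fy=6,interpolation=cv2.INTER_CUBIC))
cv2.imwrite("pics/t_front.png",cv2.resize(t[205:325,385:445],None,fx=5,fy=5,interpolation=cv2.INTER_CUBIC))
cv2.imwrite("pics/s_bal.png",cv2.resize(s[165:275,215:335],None,fx=5,fy=5,interpolation=cv2.INTER_CUBIC))
cv2.imwrite("pics/s_rack.png",cv2.resize(s[205:285,345:445],None,fx=6,fy=6,interpolation=cv2.INTER_CUBIC))
C=cam("top")
for n,u,v,z in [("k1",163,222,65),("k2",158,258,65),("pur1",193,191,40),("pur2",127,273,40),("panA",236,218,96),("panB",325,211,96),("hole",417,259,39)]: print(n,onz(C,u,v,z))
E
```

```text
k1 [603.55 285.19  65.  ]
k2 [513.53 297.    65.  ]
pur1 [685.35 214.21  40.  ]
pur2 [478.33 382.58  40.  ]
panA [605.03  97.69  96.  ]
panB [ 616.06 -121.72   96.  ]
hole [ 492.22 -359.11   39.  ]
```

View pics/t_rack.png

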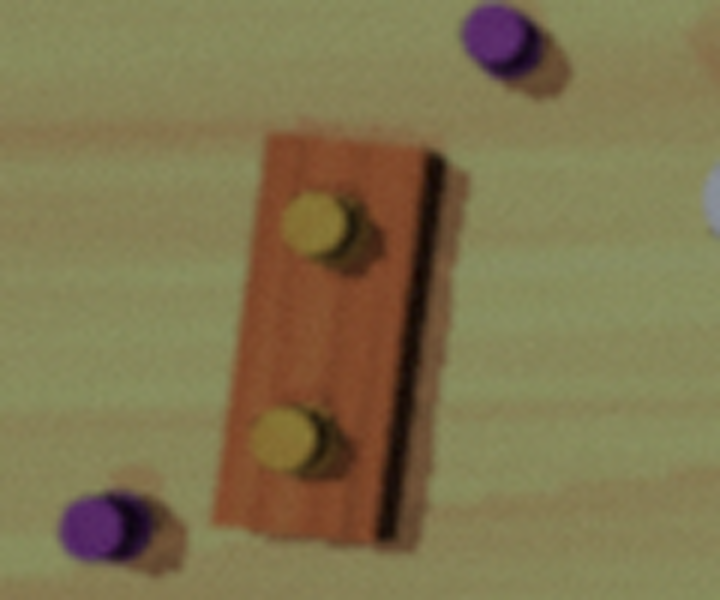

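View pics/t_bal.png

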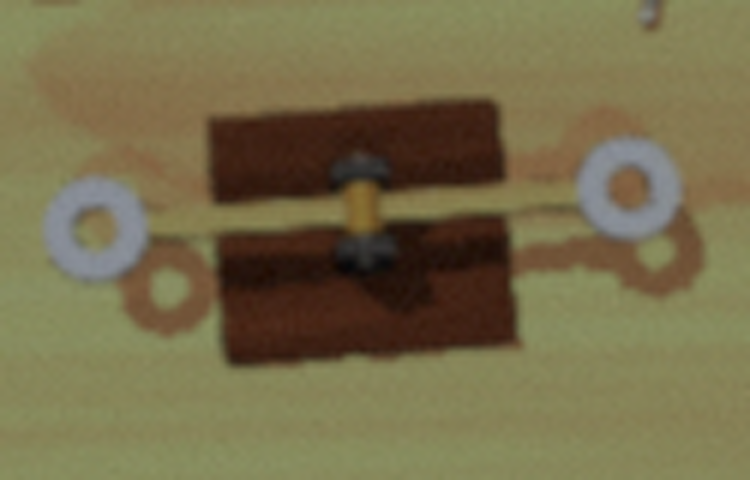

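View pics/t_front.png

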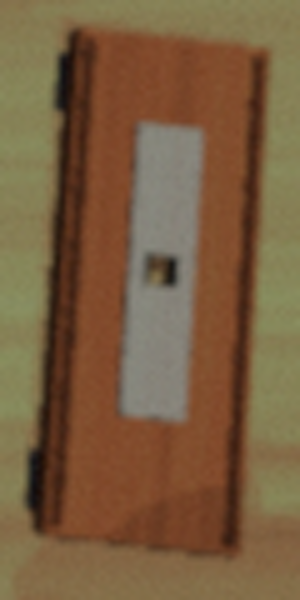

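View pics/s_bal.png

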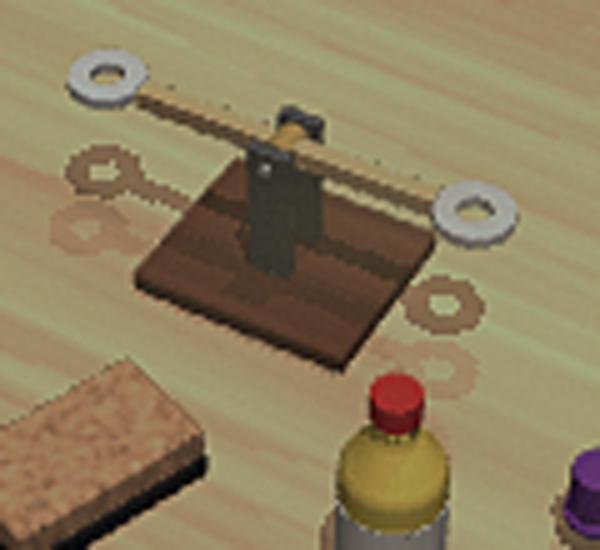

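View pics/s_rack.png

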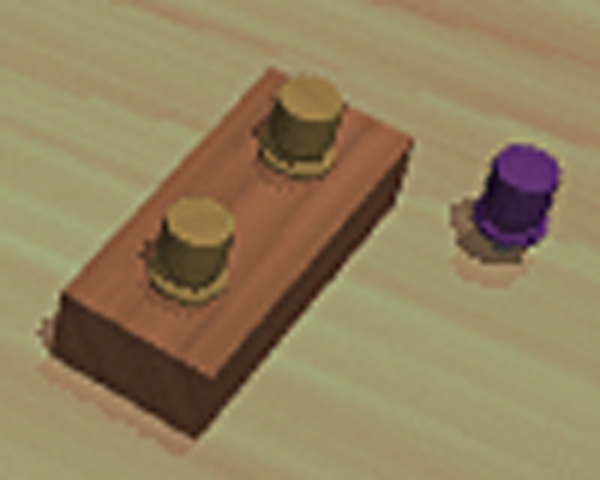

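The brass pair on the rack in t_rack.png, at crop (318,225) and (288,440), are the wanted ones. The purple ones at crop (500,40) and (95,528) are look-alikes. The pans and the dark backplate hole at crop (161,270) are clear too. Now measuring.

```bash
python3 - <<'E'
from h import *
t=cv2.imread("pics/top0.png"); s=cv2.imread("pics/scene0.png")
Ct,Cs=cam("top"),cam("scene")
def comps(m,amin=20):
    n,l,st,ce=cv2.connectedComponentsWithStats(m.astype(np.uint8));return [(tuple(ce[i].round(1)),st[i].tolist()) for i in range(1,n) if st[i,4]>=amin]
for nm,im,roi in [("top",t,(205,275,140,185)),("scene",s,(210,265,360,410))]:
    h=cv2.cvtColor(im,cv2.COLOR_BGR2HSV)
    a,b,c,d=roi; sub=h[a:b,c:d]
    print(nm,np.median(h[222 if nm=="top" else 221,163 if nm=="top" else 395]), h[222,163] if nm=="top" else h[222,396])
    m=(sub[...,0]>=20)&(sub[...,0]<=32)&(sub[...,1]>110)&(sub[...,2]>120)
    for ce,st in comps(m): print("brass",(ce[0]+c,ce[1]+a),st)
for nm,im,roi in [("top",t,(195,235,220,345)),("scene",s,(165,225,220,330))]:
    h=cv2.cvtColor(im,cv2.COLOR_BGR2HSV); a,b,c,d=roi; sub=h[a:b,c:d]
    m=(sub[...,1]<45)&(sub[...,2]>110)
    for ce,st in comps(m,40): print(nm,"pan",(ce[0]+c,ce[1]+a),st)
h=cv2.cvtColor(t,cv2.COLOR_BGR2HSV)[220:300,405:430]
m=(h[...,1]<60)&(h[...,2]>90)
for ce,st in comps(m,100):
    print("plate",(ce[0]+405,ce[1]+220),st); 
ys,xs=np.nonzero(m); r=cv2.minAreaRect(np.stack([xs+405,ys+220],1).astype(np.float32)); print(r)
for p in cv2.boxPoints(r): print(p,onz(Ct,*p,39))
hm=~m; hm2=hm[28:50,5:20]
print(comps(hm2,5))
print("hole", onz(Ct,417,259,39))
E
```

```text
top 132.0 [ 23 155 132]
brass (np.float64(161.7), np.float64(221.5)) [18, 12, 9, 10, 69]
brass (np.float64(156.6), np.float64(257.7)) [12, 48, 10, 10, 70]
scene 135.0 [ 19 137 154]
top pan (np.float64(324.3), np.float64(210.9)) [96, 8, 18, 17, 201]
top pan (np.float64(235.3), np.float64(217.7)) [7, 14, 18, 18, 210]
scene pan (np.float64(236.1), np.float64(179.6)) [9, 10, 16, 10, 104]
scene pan (np.float64(309.5), np.float64(206.7)) [81, 36, 18, 12, 130]
plate (np.float64(416.6), np.float64(259.1)) [4, 10, 16, 59, 706]
((416.6326904296875, 258.9440612792969), (12.779881477355957, 57.94404602050781), 3.6913864612579346)
[408.39 287.44] [ 421.26 -331.93   39.  ]
[412.12 229.62] [ 567.9  -352.05   39.  ]
[424.87 230.44] [ 564.82 -384.91   39.  ]
[421.14 288.27] [ 418.26 -364.19   39.  ]
[((np.float64(0.0), np.float64(7.0)), [0, 0, 1, 15, 15]), ((np.float64(13.7), np.float64(12.4)), [13, 0, 2, 22, 32]), ((np.float64(6.7), np.float64(10.3)), [4, 8, 7, 6, 35])]
hole [ 492.22 -359.11   39.  ]
```

```bash
python3 - <<'E'
from h import *
Ct,Cs=cam("top"),cam("scene")
for n,a,b in [("k1",(161.7,221.5),(378.5,242)),("k2",(156.6,257.7),(396.7,221.3)),("panA",(235.3,217.7),(309.5,206.7)),("panB",(324.3,210.9),(236.1,179.6))]:
    p,e=tri([ray(Ct,*a),ray(Cs,*b)]); print(n,p,e, onz(Ct,*a,74 if n[0]=='k' else p[2]))
print("hole",onz(Ct,416.7,258.3,39),"platec",onz(Ct,416.63,258.94,39))
print("glue",onz(Ct,216,155,130),"sander",onz(Ct,279,150,34))
st=sensors.read_state(); print(R.from_quat(st["tool_rot"]).as_matrix())
E
```

```text
k1 [603.71 287.56  72.13] [np.float64(1.1039478379372598), np.float64(1.1039478379374985)] [603.96 286.02  74.  ]
k2 [513.97 298.99  72.41] [np.float64(0.6382442157229696), np.float64(0.6382442157229061)] [514.2  297.93  74.  ]
panA [605.87  99.46  95.46] [np.float64(0.01459273357502996), np.float64(0.014592733575014217)] [605.88  99.45  95.46]
panB [ 616.68 -120.37   93.68] [np.float64(0.09098534873697851), np.float64(0.09098534873674229)] [ 616.64 -120.29   93.68]
hole [ 494.02 -358.47   39.  ] platec [ 492.4  -358.17   39.  ]
glue [756.17 140.48 130.  ] sander [790.77 -13.97  34.  ]
[[ 0.25 -0.97 -0.  ]
 [-0.97 -0.25  0.  ]
 [-0.    0.   -1.  ]]
```

```bash
cat >> h.py <<'E'
def plan(target,yaw=None,n=None,st=None,vmax=45):
    """print rows from measured pose to target pos, tool pointing straight down with tool x at yaw(deg)"""
    st=st or sensors.read_state(); p=np.array(st["tool_pos"]);Rm=R.from_quat(st["tool_rot"])
    if yaw is None:
        x=Rm.as_matrix()[:,0]; yaw=np.degrees(np.arctan2(x[1],x[0]))
    c,s=np.cos(np.radians(yaw)),np.sin(np.radians(yaw))
    G=R.from_matrix(np.array([[c,s,0],[s,-c,0],[0,0,-1]]))
    w=(Rm.inv()*G).as_rotvec(); a=np.degrees(np.linalg.norm(w)); d=np.array(target)-p
    n=n or int(max(np.ceil(np.linalg.norm(d)/vmax),np.ceil(a/8),1))
    rows=[];pp=np.zeros(3);cr=Rm
    for i in range(n):
        rows.append([[round(float(v),1)+0 for v in cr.inv().apply(d*(i+1)/n-pp)],[round(float(v),2)+0 for v in np.degrees(w/n)]])
        pp=pp+cr.apply(rows[-1][0]); cr=cr*R.from_rotvec(w/n)
    print(n,"rows; yaw",round(yaw,2),"\n",str(rows).replace(" ",""))
E
python3 -c "
from h import *
plan([495,-335,200],0)"
```

```text
11 rows; yaw 0 
 [[[-25.1,-35.9,-1.0],[0.0,0.01,-6.85]],[[-20.6,-38.6,-1.1],[0.0,0.01,-6.85]],[[-15.8,-40.8,-1.0],[0.0,0.01,-6.85]],[[-10.9,-42.4,-1.1],[0.0,0.01,-6.85]],[[-5.7,-43.3,-1.0],[0.0,0.01,-6.85]],[[-0.5,-43.8,-1.1],[0.0,0.01,-6.85]],[[4.7,-43.5,-1.0],[0.0,0.01,-6.85]],[[9.9,-42.6,-1.1],[0.0,0.01,-6.85]],[[14.9,-41.2,-1.0],[0.0,0.01,-6.85]],[[19.7,-39.1,-1.1],[0.0,0.01,-6.85]],[[24.2,-36.4,-1.0],[0.0,0.01,-6.85]]]
```

```bash
python3 -m crank '[[[-25,-36,-1],[0,0,-6.85]],[[-20.6,-38.6,-1],[0,0,-6.85]],[[-15.8,-40.8,-1],[0,0,-6.85]],[[-11,-42.4,-1],[0,0,-6.85]],[[-5.7,-43.3,-1],[0,0,-6.85]],[[-0.5,-43.8,-1],[0,0,-6.85]],[[4.7,-43.5,-1],[0,0,-6.85]],[[10,-42.6,-1],[0,0,-6.85]],[[15,-41.2,-1],[0,0,-6.85]],[[19.7,-39,-1],[0,0,-6.85]],[[24.2,-36.4,-1],[0,0,-6.85]]]' -0.3
python3 - <<'E'
from h import *
for i in range(1):
    s=sensors.read_state(); im=optics.grab_frame("wrist")[:,:,::-1]; cv2.imwrite("pics/w1.png",im); print(s["clock"],s["tool_pos"],s["q"],s["tool_rot"],s["opening"])
s=sensors.read_state();print(s["tool_pos"],R.from_quat(s["tool_rot"]).as_matrix()[:,0],s["joint_velocities"])
plan([559,292,190],0)
E
```

```text
clock: 1.25
tool_pos: [496.3, -334.2, 200.0]
tool_rot: [1.0, 0.002, -0.0, 0.0]
ft_force: [1.4, -1.0, 0.2]
opening: 32.6
1.25 [ 496.28 -334.25  200.03] [ 0.78  0.46 -0.4   1.87  0.23  0.86  0.27] [ 1.  0. -0.  0.] 32.55360891822326
[ 502.09 -326.98  200.63] [1.   0.02 0.  ] [ 0.03 -0.01  0.02  0.01 -0.04 -0.02 -0.05]
14 rows; yaw 0 
 [[[4.9,-44.1,0.9],[-0.01,-0.02,0.08]],[[4.9,-44.2,0.9],[-0.01,-0.02,0.08]],[[4.7,-44.1,0.9],[-0.01,-0.02,0.08]],[[4.8,-44.1,0.9],[-0.01,-0.02,0.08]],[[4.6,-44.2,0.9],[-0.01,-0.02,0.08]],[[4.6,-44.1,0.8],[-0.01,-0.02,0.08]],[[4.6,-44.2,0.9],[-0.01,-0.02,0.08]],[[4.5,-44.2,0.8],[-0.01,-0.02,0.08]],[[4.4,-44.2,0.9],[-0.01,-0.02,0.08]],[[4.4,-44.1,0.8],[-0.01,-0.02,0.08]],[[4.3,-44.2,0.8],[-0.01,-0.02,0.08]],[[4.2,-44.2,0.8],[-0.01,-0.02,0.08]],[[4.2,-44.2,0.7],[-0.01,-0.02,0.08]],[[4.1,-44.2,0.8],[-0.01,-0.02,0.08]]]
```

View pics/w1.png

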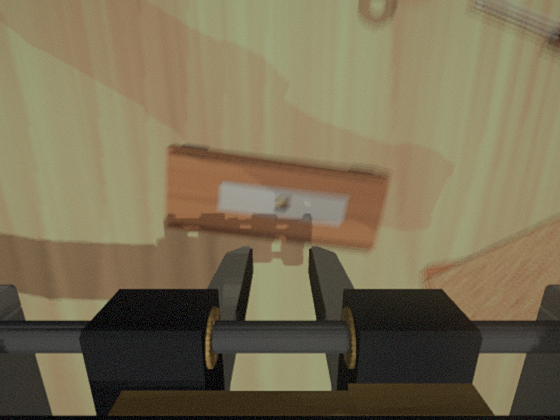

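```bash
python3 -m crank '[[[0,0,0],[0,0,0]]]'
python3 - <<'E'
from h import *
s=sensors.read_state(); im=optics.grab_frame("wrist")[:,:,::-1]; cv2.imwrite("pics/w2.png",im); print(s["clock"],s["tool_pos"],s["joint_velocities"])
cv2.imwrite("pics/w2c.png",cv2.resize(im[130:260,150:400],None,fx=3,fy=3,interpolation=cv2.INTER_CUBIC))
C=cam("wrist",s)
h=cv2.cvtColor(im,cv2.COLOR_BGR2HSV)[130:260,150:400]
m=(h[...,1]<60)&(h[...,2]>85)
n,l,st,ce=cv2.connectedComponentsWithStats(m.astype(np.uint8))
for i in range(1,n):
    if st[i,4]>200: print(st[i],ce[i]+[150,130])
plan([559,292,190],0)
E
```

```text
clock: 1.4
tool_pos: [497.5, -332.8, 200.0]
tool_rot: [1.0, 0.002, 0.0, -0.001]
ft_force: [-0.4, -0.2, 0.3]
opening: 32.2
1.4 [ 497.54 -332.78  200.04] [ 0.04 -0.    0.07  0.01  0.01  0.   -0.01]
[  64   56  128   44 3307] [276.83 207.74]
15 rows; yaw 0 
 [[[4.2,-41.8,0.7],[0.0,0.0,0.0]],[[4.3,-41.8,0.6],[0.0,0.0,0.0]],[[4.2,-41.8,0.7],[0.0,0.0,0.0]],[[4.2,-41.8,0.6],[0.0,0.0,0.0]],[[4.2,-41.8,0.7],[0.0,0.0,0.0]],[[4.2,-41.8,0.7],[0.0,0.0,0.0]],[[4.3,-41.8,0.6],[0.0,0.0,0.0]],[[4.2,-41.8,0.7],[0.0,0.0,0.0]],[[4.2,-41.8,0.6],[0.0,0.0,0.0]],[[4.2,-41.8,0.7],[0.0,0.0,0.0]],[[4.2,-41.8,0.6],[0.0,0.0,0.0]],[[4.3,-41.8,0.7],[0.0,0.0,0.0]],[[4.2,-41.8,0.6],[0.0,0.0,0.0]],[[4.2,-41.8,0.7],[0.0,0.0,0.0]],[[4.2,-41.8,0.7],[0.0,0.0,0.0]]]
```

View pics/w2c.png

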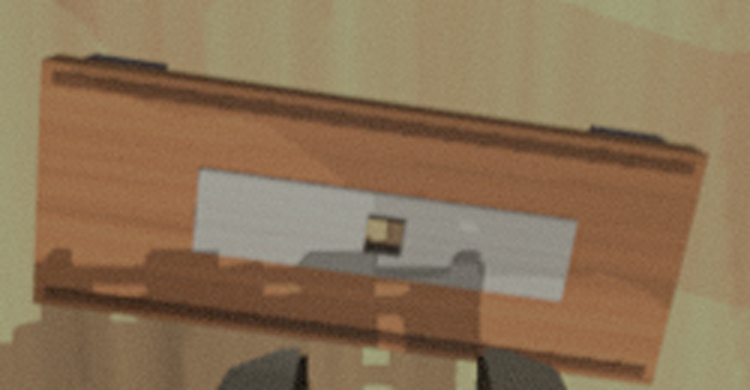

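```bash
python3 - <<'E'
from h import *
s=sensors.read_state();print(s["clock"],s["tool_pos"],s["joint_velocities"])
s["tool_pos"]=np.array([497.54,-332.78,200.04])
C=cam("wrist",s)
o=np.array([150,130])
for c in [(385,235),(200,168),(578,220),(562,302),(192,248)]:
    print(c,onz(C,*(np.array(c)/3+o),39))
E
```

```text
1.45 [ 495.8  -334.96  199.8 ] [ 0.03 -0.    0.04  0.01  0.    0.   -0.  ]
(385, 235) [ 494.85 -360.2    39.  ]
(200, 168) [ 422.85 -332.85   39.  ]
(578, 220) [ 571.32 -354.04   39.  ]
(562, 302) [ 566.83 -388.78   39.  ]
(192, 248) [ 417.64 -365.59   39.  ]
```

```bash
python3 -m crank '[[[2,-20,0],[0,0,0]],[[4,-42,0],[0,0,0]],[[5,-48,0],[0,0,0]],[[5,-48,0],[0,0,0]],[[5,-48,0],[0,0,0]],[[5,-48,0],[0,0,0]],[[5,-48,0],[0,0,0]],[[5,-48,0],[0,0,0]],[[5,-48,0],[0,0,0]],[[5,-48,0],[0,0,0]],[[5,-48,1],[0,0,0]],[[4,-48,2],[0,0,0]],[[4,-45,2],[0,0,0]],[[3,-30,2],[0,0,0]],[[1,-16,2],[0,0,0]],[[0,-6,1],[0,0,0]],[[0,0,0],[0,0,0]]]' 0.2
python3 - <<'E'
from h import *
s=sensors.read_state(); im=optics.grab_frame("wrist")[:,:,::-1]; cv2.imwrite("pics/w3.png",im); print(s["clock"],s["tool_pos"],s["q"],s["joint_velocities"],s["opening"])
np.save("pics/w3.npy",np.r_[s["tool_pos"],s["tool_rot"]])
E
```

```text
clock: 3.15
tool_pos: [559.2, 301.8, 189.5]
tool_rot: [1.0, -0.001, -0.0, 0.001]
ft_force: [-0.2, -1.3, 0.4]
opening: 55.8
3.15 [559.25 301.79 189.52] [-0.28  0.52 -0.45  1.79  0.28  0.89 -0.86] [ 0.02 -0.01  0.01  0.01  0.    0.    0.01] 55.78512116173412
```

View pics/w3.png

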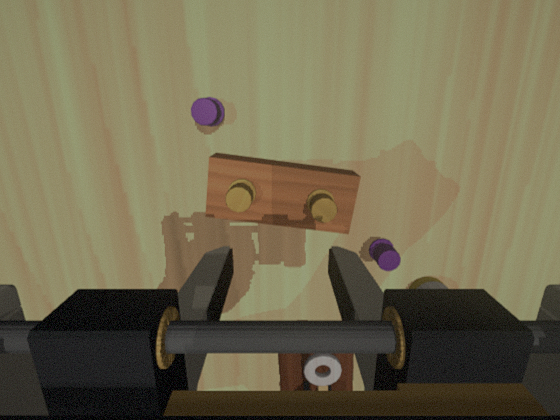

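```bash
python3 - <<'E'
from h import *
a=np.load("pics/w3.npy"); s=dict(tool_pos=a[:3],tool_rot=a[3:]); C=cam("wrist",s)
im=cv2.imread("pics/w3.png"); h=cv2.cvtColor(im,cv2.COLOR_BGR2HSV)
print(h[200,239],h[189,245],h[209,323])
cv2.imwrite("pics/w3c.png",cv2.resize(im[150:240,200:370],None,fx=4,fy=4,interpolation=cv2.INTER_CUBIC))
sub=h[170:230,210:350]; m=((sub[...,0]>=21)&(sub[...,0]<=30)&(sub[...,1]>140)&(sub[...,2]>105)).astype(np.uint8)
n,l,st,ce=cv2.connectedComponentsWithStats(m)
for i in range(1,n):
    if st[i,4]>50: p=ce[i]+[210,170]; print(st[i],p,onz(C,*p,74))
s=sensors.read_state();print(s["tool_pos"])
E
```

```text
[ 19 135 147] [ 22 127 104] [ 19 139 130]
[559.4  301.02 189.72]
```

View pics/w3c.png

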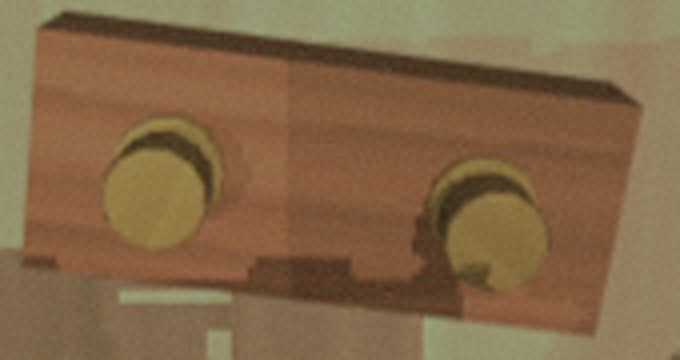

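```bash
python3 - <<'E'
from h import *
a=np.load("pics/w3.npy"); s=dict(tool_pos=a[:3],tool_rot=a[3:]); C=cam("wrist",s)
for p in [(238.75,199.5),(324,210.5)]: print(onz(C,*p,74))
s=sensors.read_state();print(s["tool_pos"])
E
```

```text
[516.01 297.84  74.  ]
[604.53 285.64  74.  ]
[559.4  301.02 189.72]
```

```bash
python3 -m crank '[[[15,5,10],[0,0,0]],[[20,7,30],[0,0,0]],[[10,3,36],[0,0,0]],[[0,0,30],[0,0,0]],[[0,0,16],[0,0,0]],[[0,0,7],[0,0,0]],[[0,0,0],[0,0,0]]]' 0.2
python3 - <<'E'
from h import *
s=sensors.read_state(); im=optics.grab_frame("wrist")[:,:,::-1]; cv2.imwrite("pics/w4.png",im); print(s["clock"],s["tool_pos"])
s=sensors.read_state();print(s["tool_pos"])
E
```

```text
clock: 3.9
tool_pos: [604.1, 287.6, 60.6]
tool_rot: [1.0, -0.001, -0.0, 0.0]
ft_force: [0.9, 0.4, -0.0]
opening: 55.8
3.9 [604.14 287.59  60.58]
[604.51 288.21  61.62]
```

View pics/w4.png

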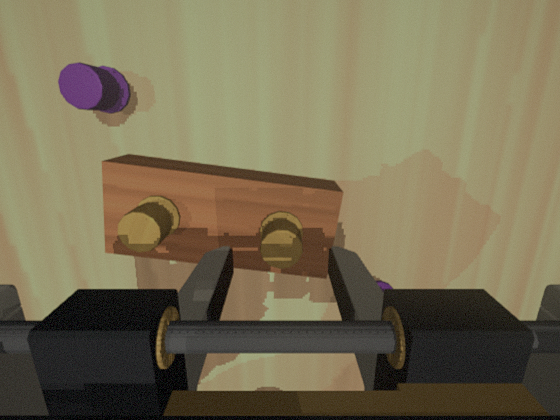

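The knob head is centred between the fingers at about (281,245). Lowering and gripping.

```bash
python3 -m crank '[[[0,1.5,6],[0,0,0]],[[0,0.5,5],[0,0,0]],[[0,0,1],[0,0,0]],[[0,0,0],[0,0,0]]]'
python3 -m crank '[[[0,0,0],[0,0,0]],[[0,0,0],[0,0,0]],[[0,0,0],[0,0,0]]]' -1
```

```text
clock: 4.35
tool_pos: [604.0, 286.3, 49.1]
tool_rot: [1.0, -0.0, 0.0, 0.0]
ft_force: [0.4, 0.3, -0.8]
opening: 56.1
clock: 4.65
tool_pos: [604.1, 286.4, 49.1]
tool_rot: [1.0, -0.0, 0.0, -0.0]
ft_force: [0.8, -0.8, -0.0]
opening: 36.3
```

```bash
python3 -m crank '[[[0,0,0],[0,0,0]],[[0,0,0],[0,0,0]],[[0,0,0],[0,0,0]]]' -1
```

```text
clock: 4.95
tool_pos: [604.0, 286.3, 49.0]
tool_rot: [1.0, -0.0, -0.0, -0.0]
ft_force: [0.0, 0.1, -0.4]
opening: 12.1
```

```bash
python3 - <<'E'
from h import *
for n in ["wrist","scene"]:
    im=optics.grab_frame(n)[:,:,::-1]; cv2.imwrite(f"pics/{n}5.png",im)
    if n=="scene": cv2.imwrite("pics/s5c.png",cv2.resize(im[130:290,310:450],None,fx=4,fy=3.7,interpolation=cv2.INTER_CUBIC))
print(sensors.read_state()["opening"])
E
```

```text
4.293849482917682
```

View pics/wrist5.png

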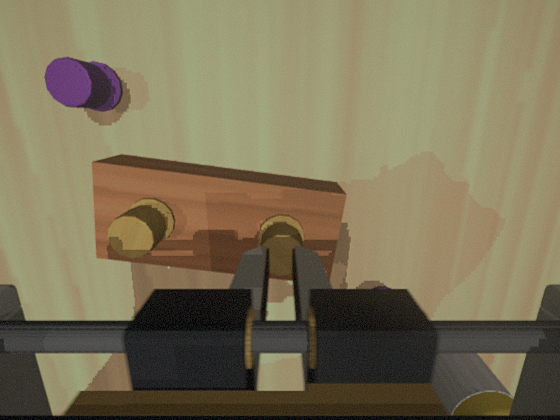

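View pics/s5c.png

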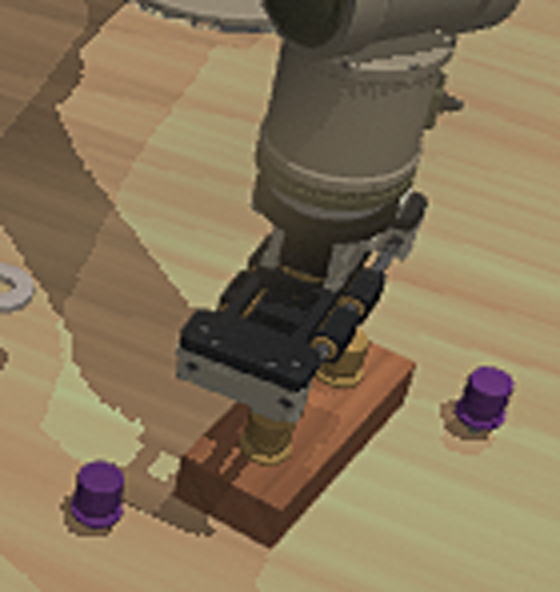

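```bash
python3 - <<'E'
from h import *
im=cv2.imread("pics/wrist5.png"); cv2.imwrite("pics/w5c.png",cv2.resize(im[190:350,200:370],None,fx=4,fy=3.7,interpolation=cv2.INTER_CUBIC))
s=sensors.read_state();print(s["opening"],s["tool_pos"],s["ft_force"])
im=optics.grab_frame("wrist")[:,:,::-1]; cv2.imwrite("pics/w6c.png",cv2.resize(im[190:350,200:370],None,fx=4,fy=3.7,interpolation=cv2.INTER_CUBIC))
C=cam("wrist")
for z in (49,68): print(proj(C,np.array(s["tool_pos"])*[1,1,0]+[0,0,z]))
E
```

```text
4.293849482917682 [604.03 286.28  49.  ] [-1.16 -0.56  0.26]
[280.59 239.37]
[280.59 251.32]
```

View pics/w5c.png

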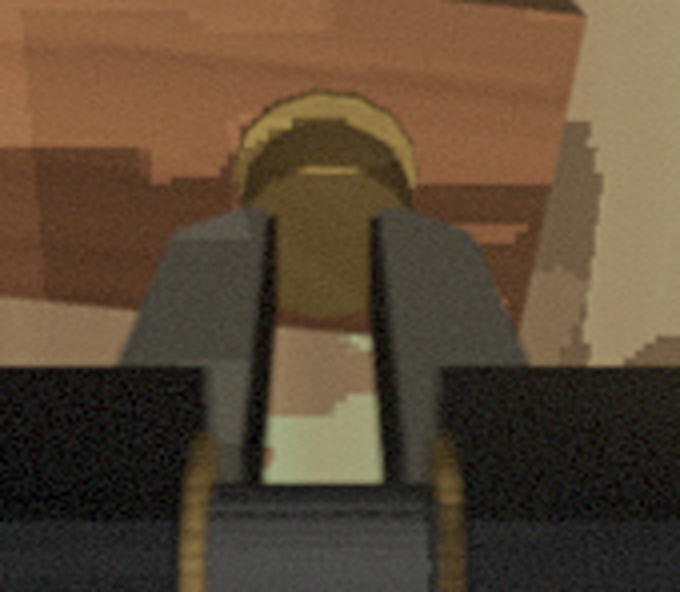

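View pics/w6c.png

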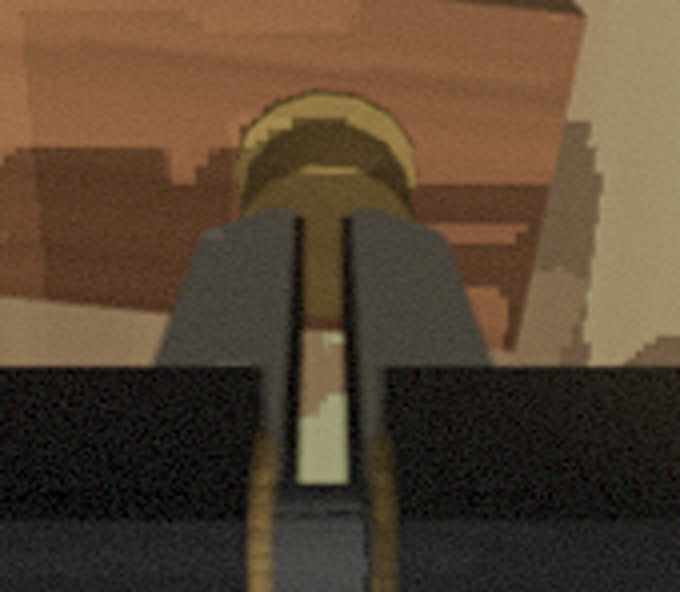

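```bash
python3 - <<'E'
from h import *
C=cam("scene")
im=cv2.imread("pics/scene5.png")
for z,col in ((40,(255,0,0)),(49,(0,0,255)),(74,(0,255,0)),(85,(255,0,255))):
    p=proj(C,[604,286.3,z]); print(z,p)
    cv2.circle(im,tuple(int(round(v)) for v in p),1,col,-1)
cv2.imwrite("pics/s5d.png",cv2.resize(im[180:270,340:430],None,fx=7,fy=6.6,interpolation=cv2.INTER_NEAREST))
E
```

```text
40 [375.47 250.77]
49 [376.03 248.32]
74 [377.61 241.36]
85 [378.32 238.23]
```

View pics/s5d.png

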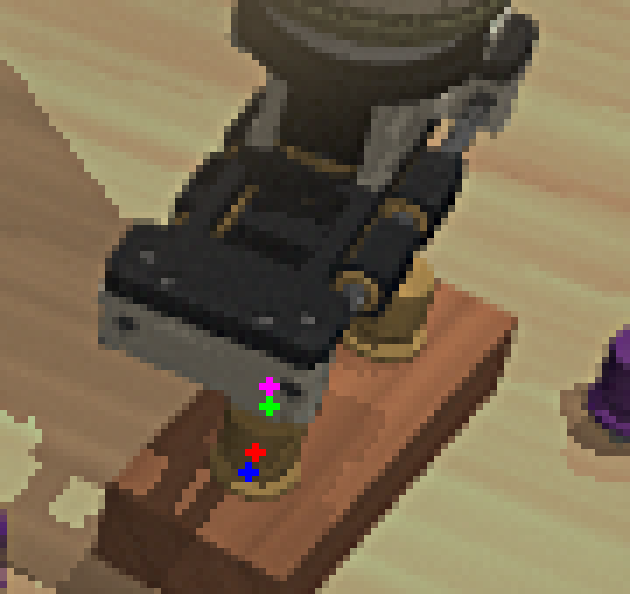

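```bash
python3 -m crank '[[[0,0,0],[0,0,0]],[[0,0,2],[0,0,0]],[[0,0,0],[0,0,0]]]' -1
python3 -m crank '[[[0,0,2],[0,0,0]],[[0,0,0],[0,0,0]]]'
python3 -m crank '[[[0,0,2],[0,0,0]],[[0,0,0],[0,0,0]]]'
```

```text
clock: 5.4
tool_pos: [603.9, 286.2, 46.7]
tool_rot: [1.0, -0.0, -0.0, 0.0]
ft_force: [-0.3, -1.2, 0.5]
opening: 0.6
clock: 5.6
tool_pos: [604.0, 286.3, 44.9]
tool_rot: [1.0, -0.0, 0.0, -0.0]
ft_force: [-0.1, 1.0, -0.1]
opening: 0.5
clock: 5.8
tool_pos: [604.2, 286.3, 44.7]
tool_rot: [1.0, -0.0, 0.001, 0.0]
ft_force: [-3.1, -1.7, 17.0]
opening: 0.5
```

Probing touched the knob top with reported TCP z ≈ 44.8. The real finger ends therefore sit about 29 mm above the reported TCP, and I'll use that offset from now on. Back off, open, and re-grip lower.

```bash
python3 -m crank '[[[0,0,-5],[0,0,0]],[[0,0,-3],[0,0,0]],[[0,0,0],[0,0,0]],[[0,0,0],[0,0,0]],[[0,0,0],[0,0,0]],[[0,0,0],[0,0,0]],[[0,0,0],[0,0,0]]]' 0
python3 - <<'E'
from h import *
s=sensors.read_state(); im=optics.grab_frame("wrist")[:,:,::-1]; cv2.imwrite("pics/w7.png",cv2.resize(im[150:350,180:390],None,fx=3,fy=2.9)); print(s["clock"],s["tool_pos"],s["opening"],s["ft_force"])
E
```

```text
clock: 6.5
tool_pos: [603.9, 286.2, 50.8]
tool_rot: [1.0, -0.0, -0.0, 0.0]
ft_force: [-0.7, -1.0, 0.2]
opening: 46.1
6.5 [603.92 286.22  50.77] 46.1122975205828 [-0.74 -1.02  0.25]
```

View pics/w7.png

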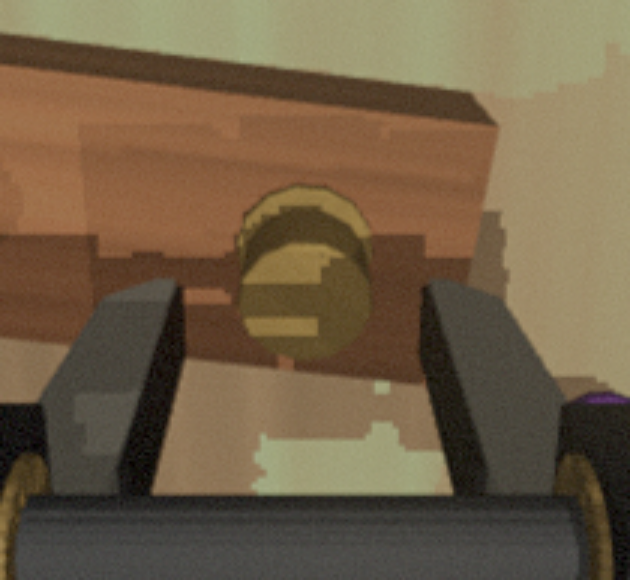

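```bash
python3 -m crank '[[[0,0,8],[0,0,0]],[[0,0,12],[0,0,0]],[[0,0,7],[0,0,0]],[[0,0,3],[0,0,0]],[[0,0,0],[0,0,0]]]'
python3 -m crank '[[[0,0,0],[0,0,0]],[[0,0,0],[0,0,0]],[[0,0,0],[0,0,0]],[[0,0,0],[0,0,0]],[[0,0,0],[0,0,0]]]' -1
```

```text
clock: 7.05
tool_pos: [603.6, 286.1, 20.1]
tool_rot: [1.0, -0.0, -0.001, 0.0]
ft_force: [-0.8, -0.0, -0.3]
opening: 46.5
clock: 7.55
tool_pos: [604.3, 286.3, 21.4]
tool_rot: [1.0, -0.0, 0.0, -0.0]
ft_force: [-0.1, 0.0, 2.3]
opening: 27.5
```

Gripped (27.5 mm). Lifting to carry height and moving over the +y pan.

```bash
python3 -m crank '[[[0,0,-12],[0,0,0]],[[0,0,-30],[0,0,0]],[[0,0,-40],[0,0,0]],[[0,10,-35],[0,0,0]],[[0,30,-12],[0,0,0]],[[0.5,45,0],[0,0,0]],[[0.5,45,0],[0,0,0]],[[0.5,30,0],[0,0,0]],[[0,12,0],[0,0,0]],[[0,0,0],[0,0,0]],[[0,0,0],[0,0,0]]]'
python3 - <<'E'
from h import *
s=sensors.read_state(); im=optics.grab_frame("wrist")[:,:,::-1]; cv2.imwrite("pics/w8.png",im); print(s["clock"],s["tool_pos"],s["opening"],s["ft_force"])
np.save("pics/w8.npy",np.r_[s["tool_pos"],s["tool_rot"]])
cv2.imwrite("pics/w8c.png",cv2.resize(im[130:350,180:390],None,fx=3,fy=2.7))
E
```

```text
clock: 8.65
tool_pos: [605.4, 116.1, 150.4]
tool_rot: [1.0, 0.0, 0.0, -0.001]
ft_force: [-0.7, 0.5, -1.2]
opening: 27.4
8.65 [605.4  116.07 150.45] 27.377441196233338 [-0.68  0.54 -1.17]
```

View pics/w8c.png

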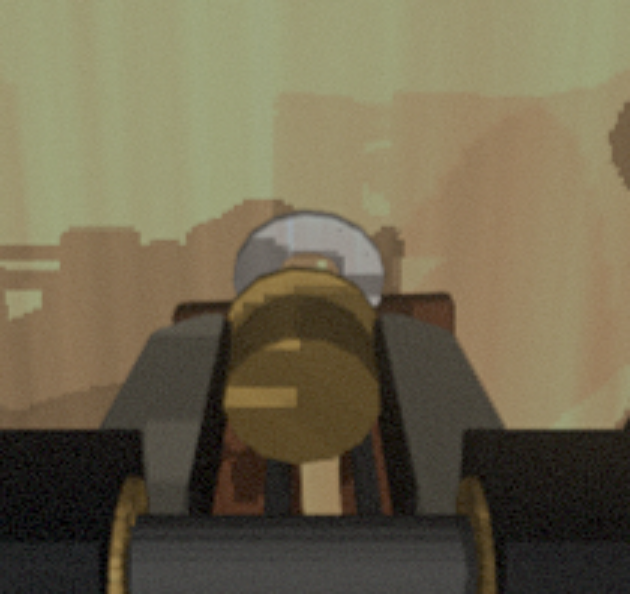

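```bash
python3 - <<'E'
from h import *
a=np.load("pics/w8.npy"); s=dict(tool_pos=a[:3],tool_rot=a[3:]); C=cam("wrist",s)
for z in (90,95.5,101): print(onz(C,283,231.4,z))
# ring silhouettes depth
print(onz(C,180+234/3,231.4,95.5)-onz(C,180+384/3,231.4,95.5))
# knob axis: head top center at z=TCP+19+34
for z in (19,23,53): print(z,proj(C,a[:3]+[0,0,z]))
print(sensors.read_state()["tool_pos"])
E
```

```text
[607.58  98.4   90.  ]
[607.53 100.54  95.5 ]
[607.48 102.67 101.  ]
[-42.93   0.04   0.  ]
19 [280.57 251.33]
23 [280.58 254.13]
53 [280.63 279.38]
[605.33 116.65 150.36]
```

```bash
python3 -m crank '[[[0.7,8,5],[0,0,0]],[[0.6,6,15],[0,0,0]],[[0,1.5,15],[0,0,0]],[[0,0,10],[0,0,0]],[[0,0,3],[0,0,0]],[[0,0,0],[0,0,0]],[[0,0,0],[0,0,0]]]'
python3 - <<'E'
from h import *
s=sensors.read_state(); im=optics.grab_frame("wrist")[:,:,::-1]; print(s["clock"],s["tool_pos"],s["opening"],s["ft_force"])
a=np.r_[s["tool_pos"],s["tool_rot"]]; np.save("pics/w9.npy",a)
cv2.imwrite("pics/w9c.png",cv2.resize(im[170:330,200:360],None,fx=4,fy=3.7))
im=optics.grab_frame("scene")[:,:,::-1];cv2.imwrite("pics/s9c.png",cv2.resize(im[130:250,230:360],None,fx=5,fy=5,interpolation=cv2.INTER_CUBIC))
C=cam("wrist",s)
for z in (19,23,53): print(z,proj(C,a[:3]+[0,0,z]))
print(sensors.read_state()["tool_pos"])
E
```

```text
clock: 9.4
tool_pos: [606.8, 99.2, 102.1]
tool_rot: [1.0, -0.0, 0.0, -0.0]
ft_force: [0.8, -0.1, -0.6]
opening: 27.4
9.4 [606.85  99.16 102.15] 27.41286484024646 [ 0.79 -0.11 -0.64]
19 [280.56 251.36]
23 [280.57 254.16]
53 [280.6  279.48]
[606.99  99.07 102.49]
```

View pics/w9c.png

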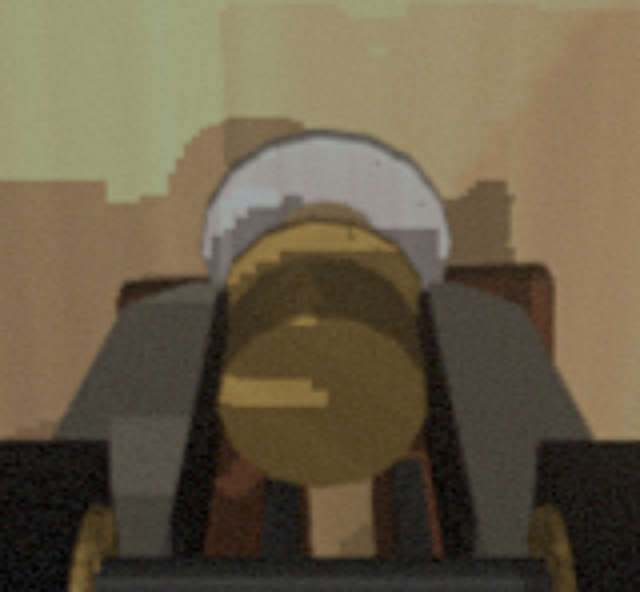

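View pics/s9c.png

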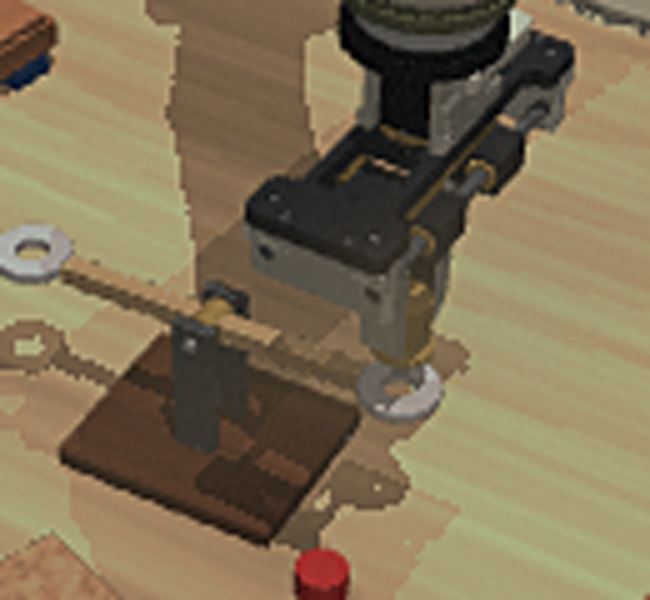

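```bash
python3 - <<'E'
from h import *
a=np.load("pics/w9.npy"); s=dict(tool_pos=a[:3],tool_rot=a[3:]); C=cam("wrist",s)
for v in (234,236.6):
  for z in (91,95.5): print(v,z,onz(C,281.6,v,z)-a[:3]*[1,1,0])
E
```

```text
234 91 [ 0.75 -0.52 91.  ]
234 95.5 [ 0.74  1.27 95.5 ]
236.6 91 [ 0.75 -2.51 91.  ]
236.6 95.5 [ 0.74 -0.67 95.5 ]
```

```bash
python3 -m crank '[[[0.5,0,4],[0,0,0]],[[0,0,5],[0,0,0]],[[0,0,5],[0,0,0]],[[0,0,4],[0,0,0]],[[0,0,3],[0,0,0]],[[0,0,0],[0,0,0]]]'
python3 - <<'E'
from h import *
s=sensors.read_state(); im=optics.grab_frame("wrist")[:,:,::-1]; print(s["clock"],s["tool_pos"],s["opening"],s["ft_force"])
cv2.imwrite("pics/w10c.png",cv2.resize(im[170:330,200:360],None,fx=4,fy=3.7))
im=optics.grab_frame("scene")[:,:,::-1];cv2.imwrite("pics/s10c.png",cv2.resize(im[150:230,280:350],None,fx=8,fy=7,interpolation=cv2.INTER_CUBIC))
E
```

```text
clock: 10.1
tool_pos: [606.9, 98.7, 80.4]
tool_rot: [1.0, -0.0, -0.0, 0.0]
ft_force: [-0.7, -0.4, -2.0]
opening: 27.2
10.1 [606.86  98.67  80.4 ] 27.206810556897516 [-0.73 -0.37 -1.99]
```

View pics/w10c.png

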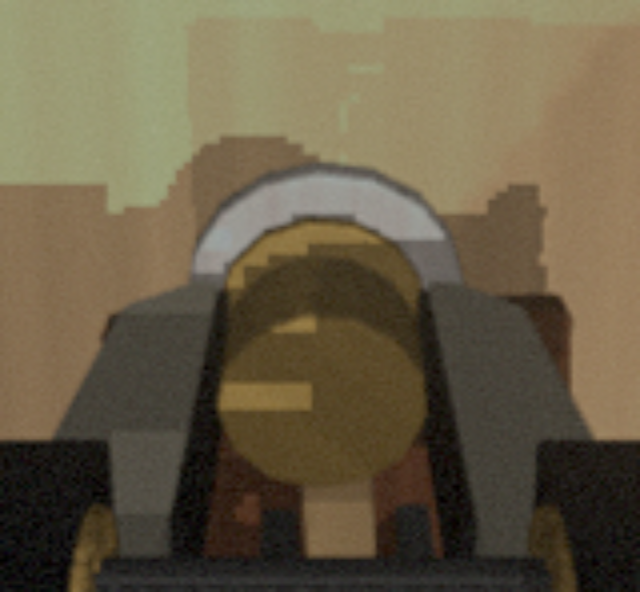

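View pics/s10c.png

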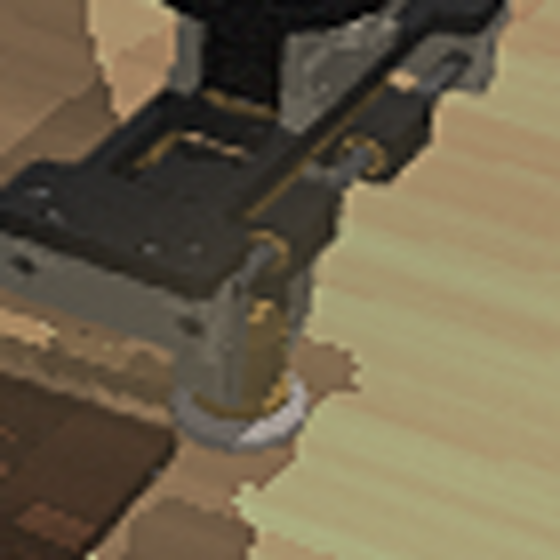

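```bash
python3 -m crank '[[[0,0,4],[0,0,0]],[[0,0,4],[0,0,0]],[[0,0,2],[0,0,0]],[[0,0,0],[0,0,0]]]'
python3 -m crank '[[[0,0,1.5],[0,0,0]],[[0,0,1],[0,0,0]],[[0,0,0],[0,0,0]]]'
```

```text
clock: 10.6
tool_pos: [606.9, 98.7, 70.5]
tool_rot: [1.0, -0.0, -0.0, 0.0]
ft_force: [0.3, -0.0, -1.5]
opening: 27.5
clock: 10.9
tool_pos: [607.1, 98.7, 68.4]
tool_rot: [1.0, -0.0, -0.0, 0.0]
ft_force: [-0.3, -0.7, -2.7]
opening: 27.5
```

```bash
python3 -m crank '[[[0,0,1],[0,0,0]],[[0,0,0],[0,0,0]]]'
python3 -m crank '[[[0,0,0],[0,0,0]],[[0,0,0],[0,0,0]],[[0,0,0],[0,0,0]],[[0,0,0],[0,0,0]]]' 0.1
python3 - <<'E'
from h import *
s=sensors.read_state(); im=optics.grab_frame("wrist")[:,:,::-1]; print(s["clock"],s["tool_pos"],s["opening"],s["ft_force"])
cv2.imwrite("pics/w11c.png",cv2.resize(im[170:330,180:380],None,fx=3.5,fy=3.5))
im=optics.grab_frame("scene")[:,:,::-1];cv2.imwrite("pics/s11c.png",cv2.resize(im[150:250,220:350],None,fx=5,fy=5,interpolation=cv2.INTER_CUBIC))
E
```

```text
clock: 11.1
tool_pos: [607.2, 98.8, 67.5]
tool_rot: [1.0, -0.0, 0.0, -0.0]
ft_force: [0.3, -0.1, 0.3]
opening: 27.4
clock: 11.5
tool_pos: [607.2, 98.7, 67.6]
tool_rot: [1.0, -0.0, 0.0, -0.0]
ft_force: [0.5, 0.0, -0.6]
opening: 50.0
11.5 [607.2   98.73  67.56] 49.98064446287555 [ 0.51  0.02 -0.56]
```

View pics/w11c.png

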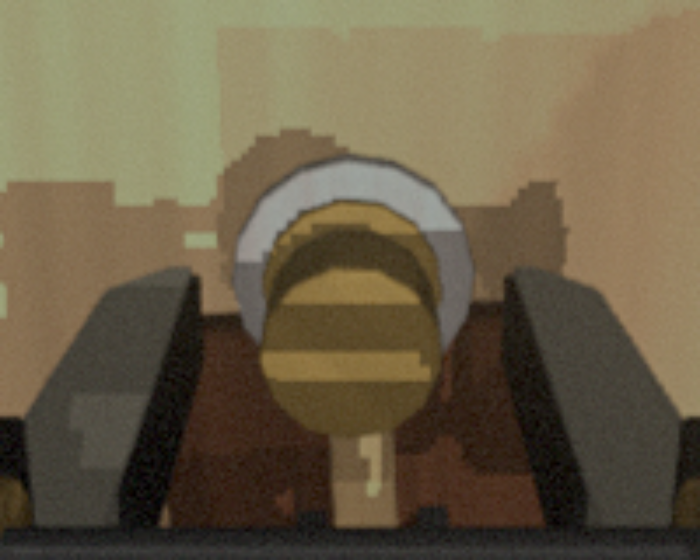

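View pics/s11c.png

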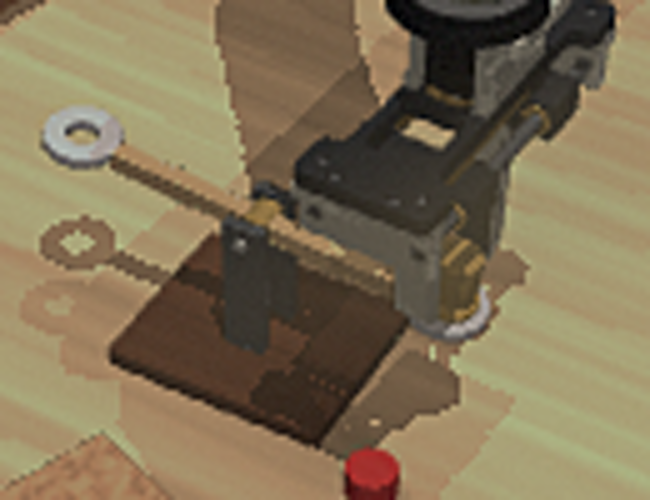

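Knob 1 sits in the +y pan, with that side down. Now fetching the second knob.

```bash
python3 -m crank '[[[0,0,-10],[0,0,0]],[[0,0,-30],[0,0,0]],[[0,-5,-30],[0,0,0]],[[-12,-25,-10],[0,0,0]],[[-20,-42,0],[0,0,0]],[[-20,-44,0],[0,0,0]],[[-20,-42,10],[0,0,0]],[[-14,-28,25],[0,0,0]],[[-5.5,-11,25],[0,0,0]],[[0,-2,17],[0,0,0]],[[0,0,10],[0,0,0]],[[0,0,0],[0,0,0]],[[0,0,0],[0,0,0]]]'
python3 - <<'E'
from h import *
s=sensors.read_state(); im=optics.grab_frame("wrist")[:,:,::-1]; print(s["clock"],s["tool_pos"],s["opening"],s["ft_force"])
cv2.imwrite("pics/w12c.png",cv2.resize(im[170:330,180:380],None,fx=3.5,fy=3.5))
im=optics.grab_frame("top")[:,:,::-1];cv2.imwrite("pics/t12c.png",cv2.resize(im[180:260,220:345],None,fx=5,fy=5,interpolation=cv2.INTER_CUBIC))
im=optics.grab_frame("scene")[:,:,::-1];cv2.imwrite("pics/s12c.png",cv2.resize(im[160:240,220:350],None,fx=5,fy=5,interpolation=cv2.INTER_CUBIC))
C=cam("wrist",s);print(proj(C,[515.7,297.9,74]))
E
```

```text
clock: 12.9
tool_pos: [516.4, 297.5, 61.2]
tool_rot: [1.0, -0.001, 0.0, -0.0]
ft_force: [-0.6, 0.2, 0.3]
opening: 51.3
12.9 [516.39 297.48  61.17] 51.31304567198635 [-0.63  0.19  0.28]
[279.48 246.63]
```

View pics/w12c.png

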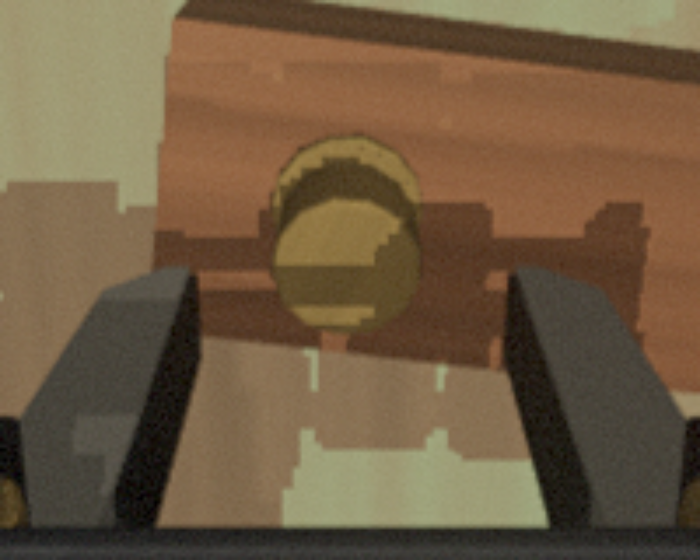

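View pics/t12c.png

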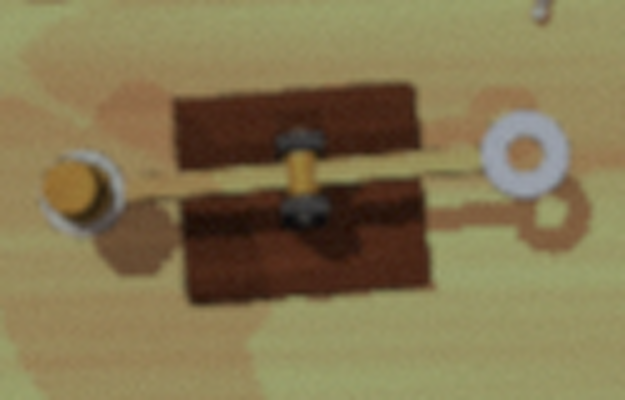

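View pics/s12c.png

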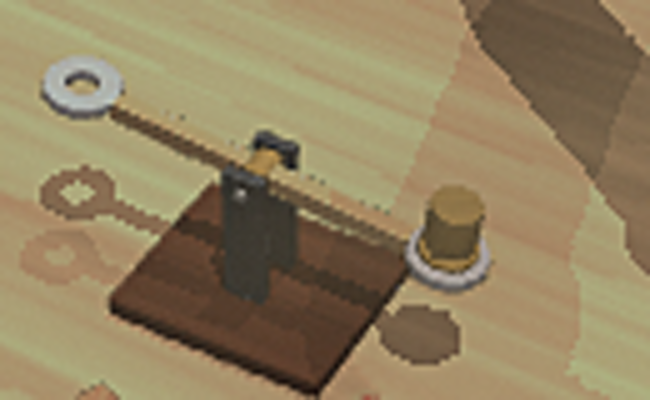

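```bash
python3 -m crank '[[[-0.8,0,12],[0,0,0]],[[0,0,15],[0,0,0]],[[0,0,9],[0,0,0]],[[0,0,4],[0,0,0]],[[0,0,0],[0,0,0]]]'
python3 -m crank '[[[0,0,0],[0,0,0]],[[0,0,0],[0,0,0]],[[0,0,0],[0,0,0]],[[0,0,0],[0,0,0]],[[0,0,0],[0,0,0]]]' -1
python3 - <<'E'
from h import *
p,e=tri([ray(cam("top"),325,210.6),ray(cam("scene"),236.6,177.2)]);print(p,e)
E
```

```text
clock: 13.55
tool_pos: [514.5, 297.7, 19.4]
tool_rot: [1.0, -0.0, -0.001, 0.0]
ft_force: [0.7, -0.4, -0.4]
opening: 50.9
clock: 14.05
tool_pos: [515.3, 297.9, 20.9]
tool_rot: [1.0, -0.001, 0.0, -0.0]
ft_force: [0.5, -0.2, 2.4]
opening: 27.6
[ 615.8  -120.15  101.71] [np.float64(1.0547162687193603), np.float64(1.054716268719341)]
```

```bash
python3 -m crank '[[[0,0,-12],[0,0,0]],[[0,0,-30],[0,0,0]],[[0,0,-40],[0,0,0]],[[0,0,-35],[0,0,0]],[[2.5,10,-16],[0,0,0]],[[7.5,30,0],[0,0,0]],[[11,45,0],[0,0,0]],[[11,45,0],[0,0,0]],[[12,48,0],[0,0,0]],[[12,48,0],[0,0,0]],[[12,48,0],[0,0,0]],[[11,45,0],[0,0,0]],[[10,40,0],[0,0,0]],[[8,28,0],[0,0,0]],[[4,13,0],[0,0,0]],[[0,0,0],[0,0,0]],[[0,0,0],[0,0,0]]]'
python3 - <<'E'
from h import *
s=sensors.read_state(); im=optics.grab_frame("wrist")[:,:,::-1]; print(s["clock"],s["tool_pos"],s["opening"],s["ft_force"])
np.save("pics/w13.npy",np.r_[s["tool_pos"],s["tool_rot"]])
cv2.imwrite("pics/w13c.png",cv2.resize(im[170:330,180:380],None,fx=3.5,fy=3.5))
print(sensors.read_state()["tool_pos"])
E
```

```text
clock: 15.75
tool_pos: [615.1, -100.8, 153.3]
tool_rot: [1.0, 0.0, -0.0, -0.001]
ft_force: [-0.1, 1.0, -1.5]
opening: 27.5
15.75 [ 615.08 -100.8   153.25] 27.506089501233244 [-0.1   1.03 -1.48]
[ 615.18 -100.1   153.4 ]
```

View pics/w13c.png

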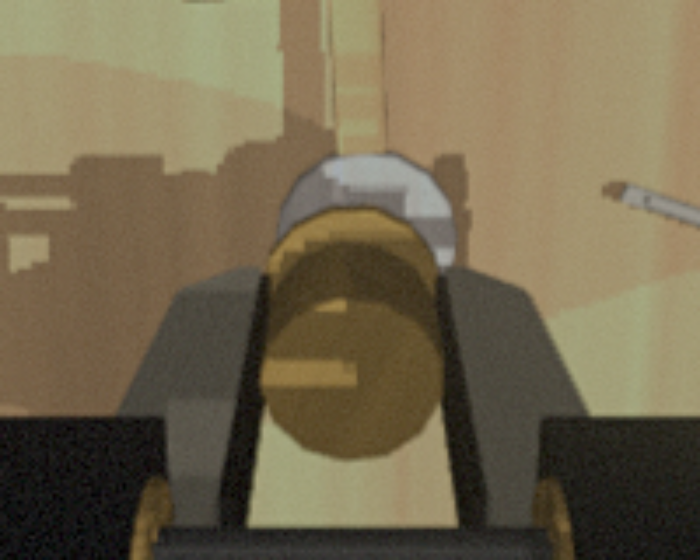

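```bash
python3 - <<'E'
from h import *
a=np.load("pics/w13.npy"); s=dict(tool_pos=a[:3],tool_rot=a[3:]); C=cam("wrist",s)
for z in (102,107): print(z,onz(C,284.9,237.8,z), onz(C,455/3.5+180,237.8,z)-onz(C,279/3.5+180,237.8,z))
print(sensors.read_state()["tool_pos"])
E
```

```text
102 [ 618.74 -120.75  102.  ] [42.82 -0.02  0.  ]
107 [ 618.67 -118.69  107.  ] [41.95 -0.02 -0.  ]
[ 615.18 -100.1   153.4 ]
```

```bash
python3 -m crank '[[[0.8,8,5],[0,0,0]],[[0.8,7,13],[0,0,0]],[[0,2.4,13],[0,0,0]],[[0,0,8],[0,0,0]],[[0,0,2],[0,0,0]],[[0,0,0],[0,0,0]],[[0,0,0],[0,0,0]],[[0,0,0],[0,0,0]]]'
python3 - <<'E'
from h import *
s=sensors.read_state(); im=optics.grab_frame("wrist")[:,:,::-1]; print(s["clock"],s["tool_pos"],s["opening"],s["ft_force"])
np.save("pics/w14.npy",np.r_[s["tool_pos"],s["tool_rot"]])
cv2.imwrite("pics/w14c.png",cv2.resize(im[170:330,180:380],None,fx=3.5,fy=3.5))
im=optics.grab_frame("scene")[:,:,::-1];cv2.imwrite("pics/s14c.png",cv2.resize(im[130:230,190:320],None,fx=5,fy=5,interpolation=cv2.INTER_CUBIC))
print(sensors.read_state()["tool_pos"])
E
```

```text
clock: 16.6
tool_pos: [617.6, -119.5, 113.0]
tool_rot: [1.0, -0.0, 0.0, 0.0]
ft_force: [-0.2, 0.6, -2.1]
opening: 27.2
16.6 [ 617.63 -119.48  112.98] 27.223951177813113 [-0.16  0.56 -2.1 ]
[ 617.51 -119.61  112.94]
```

View pics/w14c.png

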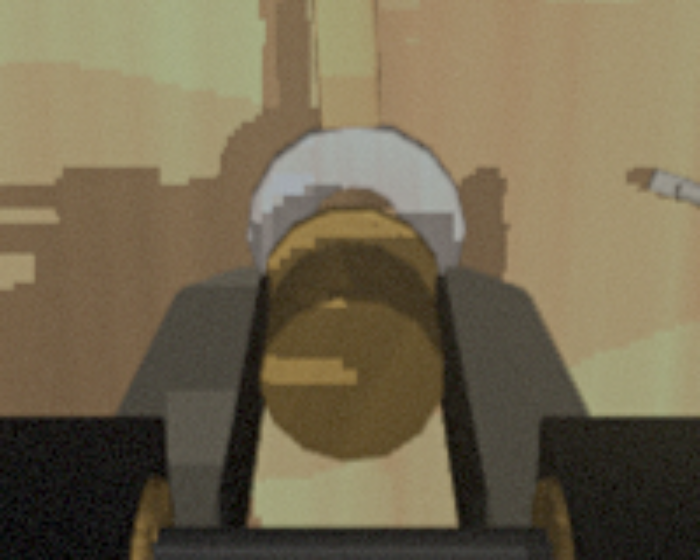

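View pics/s14c.png

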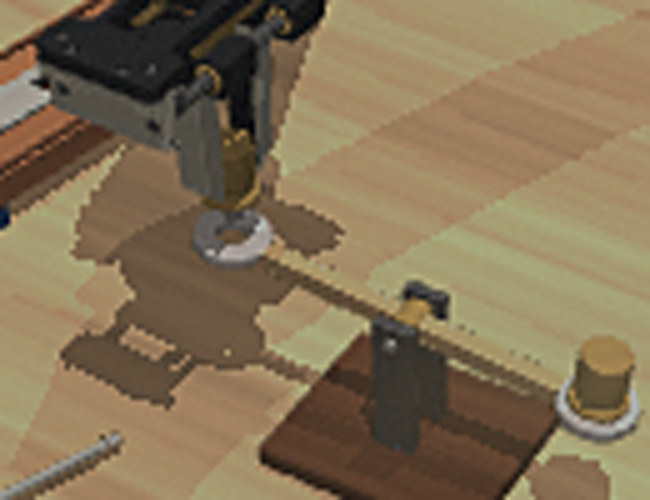

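```bash
python3 -m crank '[[[0.8,0,3],[0,0,0]],[[0,0,4],[0,0,0]],[[0,0,4],[0,0,0]],[[0,0,4],[0,0,0]],[[0,0,3],[0,0,0]],[[0,0,2],[0,0,0]],[[0,0,0],[0,0,0]]]'
python3 - <<'E'
from h import *
s=sensors.read_state(); im=optics.grab_frame("wrist")[:,:,::-1]; print(s["clock"],s["tool_pos"],s["opening"],s["ft_force"])
cv2.imwrite("pics/w15c.png",cv2.resize(im[170:330,180:380],None,fx=3.5,fy=3.5))
im=optics.grab_frame("scene")[:,:,::-1];cv2.imwrite("pics/s15c.png",cv2.resize(im[130:230,190:320],None,fx=5,fy=5,interpolation=cv2.INTER_CUBIC))
print(sensors.read_state()["tool_pos"])
E
```

```text
clock: 17.4
tool_pos: [617.9, -119.6, 92.1]
tool_rot: [1.0, -0.0, -0.0, -0.0]
ft_force: [-0.5, 0.5, -2.1]
opening: 27.5
17.4 [ 617.89 -119.61   92.11] 27.47064802098278 [-0.46  0.48 -2.1 ]
[ 618.12 -119.67   92.5 ]
```

View pics/s15c.png

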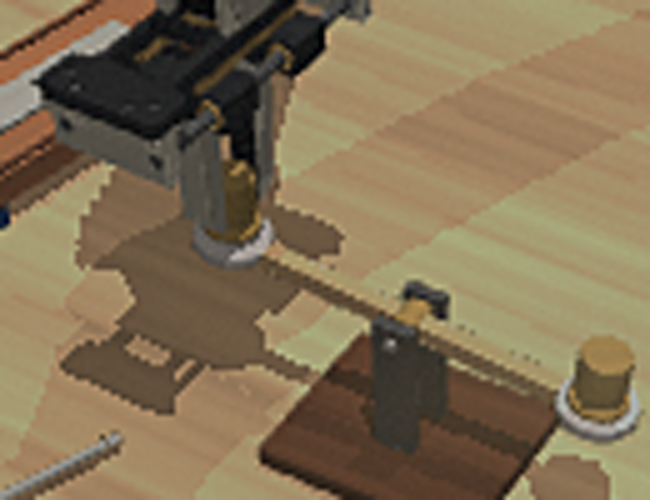

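View pics/w15c.png

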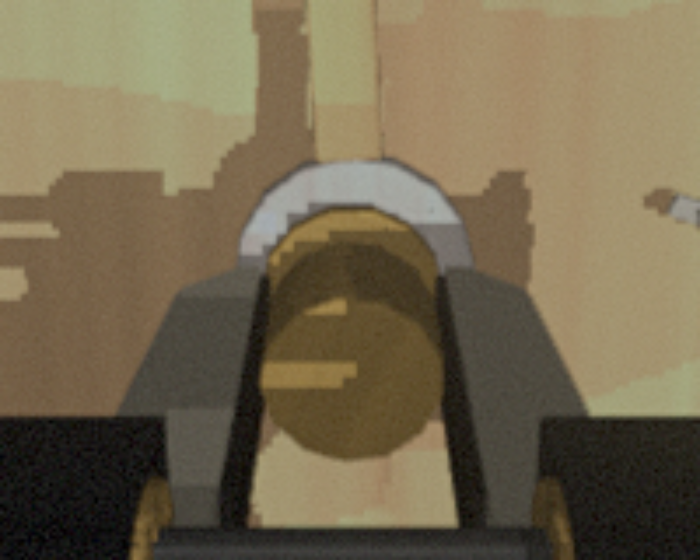

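```bash
python3 -m crank '[[[0,0,2],[0,0,0]],[[0,0,1.2],[0,0,0]],[[0,0,0],[0,0,0]]]'
python3 -m crank '[[[0,0,0],[0,0,0]],[[0,0,0],[0,0,0]],[[0,0,0],[0,0,0]],[[0,0,0],[0,0,0]],[[0,0,0],[0,0,0]]]' 0.3
python3 - <<'E'
from h import *
s=sensors.read_state(); im=optics.grab_frame("wrist")[:,:,::-1]; print(s["clock"],s["tool_pos"],s["opening"],s["ft_force"])
cv2.imwrite("pics/w16c.png",cv2.resize(im[170:330,180:380],None,fx=3.5,fy=3.5))
im=optics.grab_frame("scene")[:,:,::-1];cv2.imwrite("pics/s16c.png",cv2.resize(im[130:230,190:320],None,fx=5,fy=5,interpolation=cv2.INTER_CUBIC))
E
```

```text
clock: 17.8
tool_pos: [618.1, -119.7, 89.2]
tool_rot: [1.0, -0.0, -0.0, 0.0]
ft_force: [-0.0, -0.4, -2.3]
opening: 27.4
clock: 18.3
tool_pos: [618.1, -119.7, 89.4]
tool_rot: [1.0, -0.0, 0.0, 0.0]
ft_force: [0.6, 0.5, -0.2]
opening: 59.6
18.3 [ 618.08 -119.68   89.36] 59.559678912700235 [ 0.61  0.48 -0.16]
```

View pics/s16c.png

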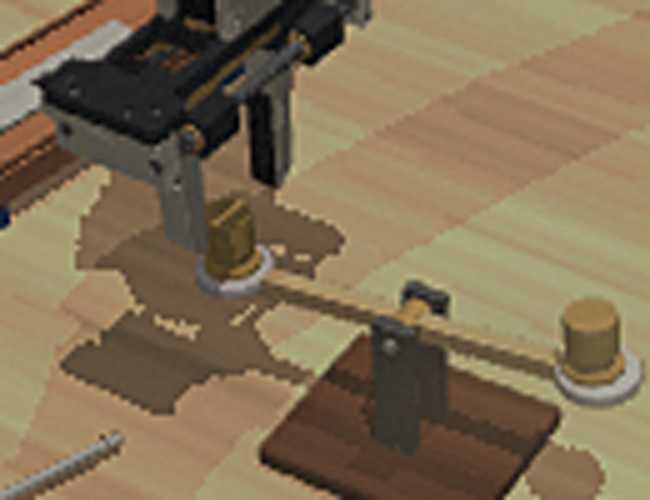

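View pics/w16c.png

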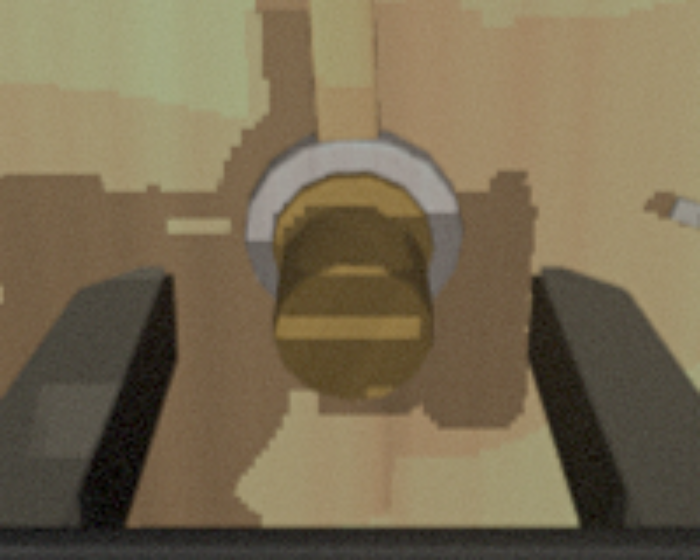

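```bash
python3 -m crank '[[[0,0,-10],[0,0,0]],[[0,0,0],[0,0,0]],[[0,0,0],[0,0,0]],[[0,0,0],[0,0,0]],[[0,0,0],[0,0,0]],[[0,0,0],[0,0,0]]]'
python3 - <<'E'
from h import *
s=sensors.read_state(); im=optics.grab_frame("wrist")[:,:,::-1]; print(s["clock"],s["tool_pos"],s["opening"],s["ft_force"])
cv2.imwrite("pics/w17c.png",cv2.resize(im[170:330,180:380],None,fx=3.5,fy=3.5))
np.save("pics/w17.npy",np.r_[s["tool_pos"],s["tool_rot"]])
im=optics.grab_frame("scene")[:,:,::-1];cv2.imwrite("pics/s17c.png",cv2.resize(im[130:230,190:320],None,fx=5,fy=5,interpolation=cv2.INTER_CUBIC))
E
```

```text
clock: 19.0
tool_pos: [618.0, -119.6, 99.2]
tool_rot: [1.0, -0.0, -0.0, -0.0]
ft_force: [0.4, 0.2, -0.7]
opening: 60.0
19.0 [ 617.98 -119.65   99.16] 59.97064008013672 [ 0.38  0.23 -0.71]
```

View pics/s17c.png

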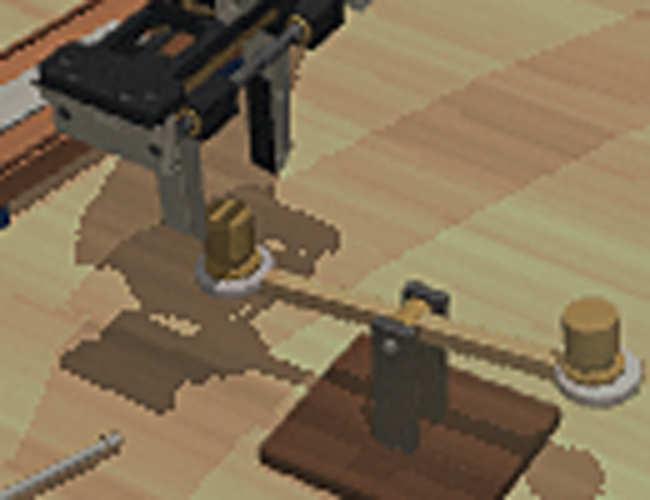

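View pics/w17c.png

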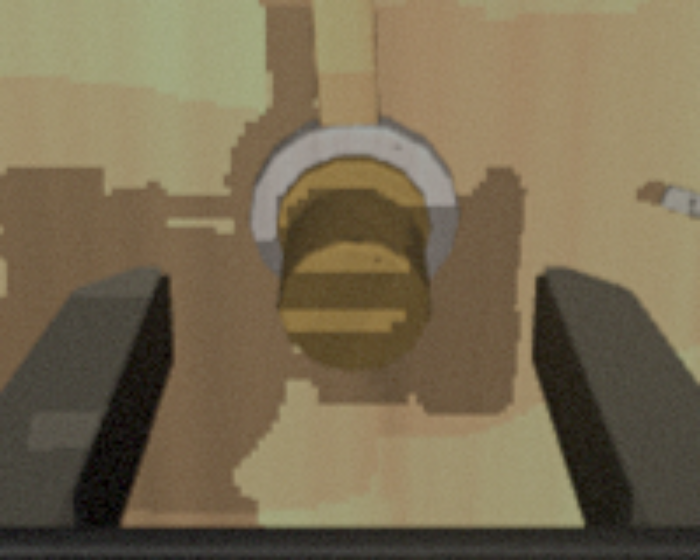

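```bash
python3 - <<'E'
from h import *
a=np.load("pics/w17.npy"); s=dict(tool_pos=a[:3],tool_rot=a[3:]); C=cam("wrist",s)
print("head",onz(C,281.4,257.1,118.3)); 
print("flange",[onz(C,281.4,170+218/3.5,z) for z in (84.5,88.5)])
E
```

```text
head [ 618.5  -123.47  118.3 ]
flange [array([ 618.59, -120.24,   84.5 ]), array([ 618.58, -118.67,   88.5 ])]
```

The beam is at rest with the -y side down, so knob 2 (in the -y pan) is the heavier. The knob leans 0.1 rad outwards, so I'll tilt the tool to match before gripping.

```bash
python3 -m crank '[[[0.5,0,0],[5.73,0,0]],[[0,2.2,6],[0,0,0]],[[0,0,11],[0,0,0]],[[0,0,9],[0,0,0]],[[0,0,5],[0,0,0]],[[0,0,2],[0,0,0]],[[0,0,0],[0,0,0]]]'
python3 -m crank '[[[0,0,0],[0,0,0]],[[0,0,0],[0,0,0]],[[0,0,0],[0,0,0]],[[0,0,0],[0,0,0]],[[0,0,0],[0,0,0]],[[0,0,0],[0,0,0]]]' -1
python3 - <<'E'
from h import *
s=sensors.read_state(); im=optics.grab_frame("wrist")[:,:,::-1]; print(s["clock"],s["tool_pos"],s["opening"],s["ft_force"])
cv2.imwrite("pics/w18c.png",cv2.resize(im[170:330,180:380],None,fx=3.5,fy=3.5))
E
```

```text
clock: 19.8
tool_pos: [618.5, -117.5, 65.9]
tool_rot: [0.999, 0.0, -0.0, -0.05]
ft_force: [-0.3, 0.7, -0.4]
opening: 60.7
clock: 20.4
tool_pos: [618.5, -118.7, 66.3]
tool_rot: [0.999, -0.001, 0.0, -0.05]
ft_force: [0.4, -0.6, 0.0]
opening: 27.2
20.4 [ 618.53 -118.71   66.29] 27.24945987797616 [ 0.38 -0.56  0.02]
```

View pics/w18c.png

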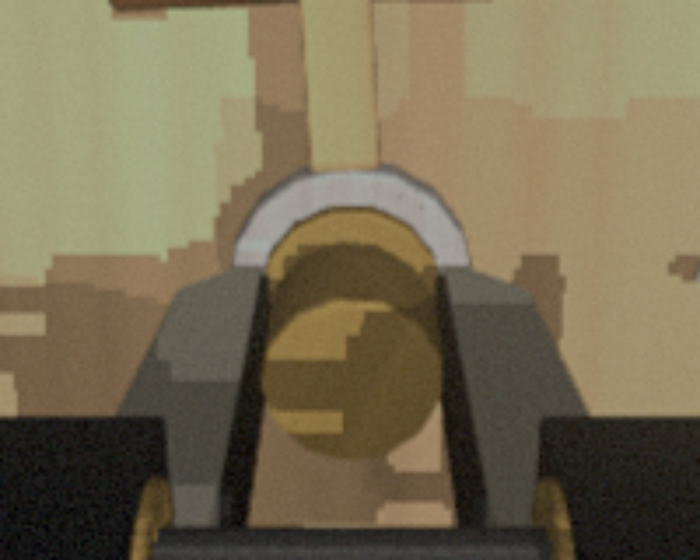

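```bash
python3 -m crank '[[[0,0,-1],[-0.3,0,0]],[[0,0,-2],[-0.5,0,0]],[[0,0,-2],[-0.5,0,0]],[[0,0,-2],[-0.5,0,0]],[[0,0,-2],[-0.5,0,0]],[[0,0,-2],[-0.5,0,0]],[[0,0.1,-2],[-0.5,0,0]],[[0,0.1,-2],[-0.5,0,0]],[[0,0.1,-2],[-0.5,0,0]],[[0,0.1,-2],[-0.5,0,0]],[[0,0.1,-2],[-0.5,0,0]],[[0,0.1,-3],[-0.43,0,0]],[[0,0,-4],[0,0,0]],[[0,0,-5],[0,0,0]],[[0,0,-6],[0,0,0]],[[0,0,-8],[0,0,0]],[[0,0,-12],[0,0,0]],[[0,0,-14],[0,0,0]],[[0,0,-6],[0,0,0]],[[0,0,0],[0,0,0]]]'
python3 - <<'E'
from h import *
s=sensors.read_state(); im=optics.grab_frame("scene")[:,:,::-1];cv2.imwrite("pics/s19c.png",cv2.resize(im[130:230,190:320],None,fx=5,fy=5,interpolation=cv2.INTER_CUBIC))
print(s["ft_force"],s["opening"]); print(R.from_quat(s["tool_rot"]).as_matrix()[:,2],s["tool_pos"])
plan([494,-343,135],None)
E
```

```text
clock: 22.45
tool_pos: [619.3, -120.5, 146.7]
tool_rot: [1.0, -0.001, 0.001, 0.0]
ft_force: [-0.2, 0.1, -1.8]
opening: 27.1
[-0.19  0.05 -1.79] 27.11434718977527
[ 0. -0. -1.] [ 619.29 -120.53  146.71]
6 rows; yaw -0.06 
 [[[-20.8,37.1,1.8],[0.0,-0.01,0.0]],[[-20.7,37.1,1.8],[0.0,-0.01,0.0]],[[-20.8,37.1,1.8],[0.0,-0.01,0.0]],[[-20.7,37.1,1.8],[0.0,-0.01,0.0]],[[-20.8,37.1,1.8],[0.0,-0.01,0.0]],[[-20.8,37.1,1.8],[0.0,-0.01,0.0]]]
```

View pics/s19c.png

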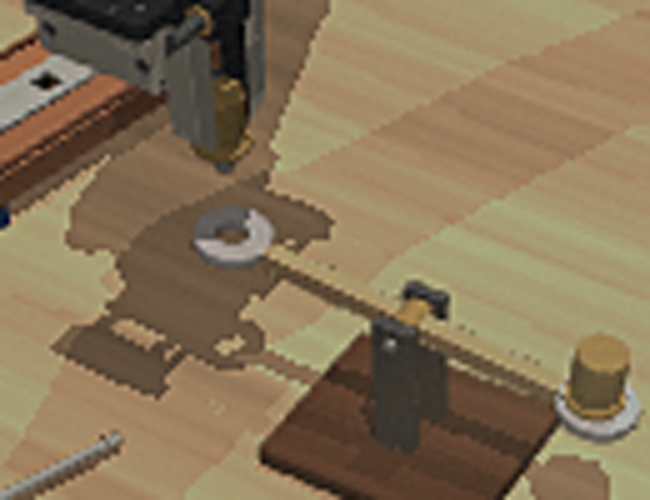

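```bash
python3 -m crank '[[[-8,15,0],[0,0,0]],[[-18,33,0],[0,0,0]],[[-24,44,5],[0,0,0]],[[-24,44,8],[0,0,0]],[[-22,42,10],[0,0,0]],[[-17,33,10],[0,0,0]],[[-9,16,6],[0,0,0]],[[-2.5,4.5,2],[0,0,0]],[[0,0,0],[0,0,0]],[[0,0,0],[0,0,0]],[[0,0,0],[0,0,0]]]'
python3 - <<'E'
from h import *
s=sensors.read_state(); im=optics.grab_frame("wrist")[:,:,::-1]; print(s["clock"],s["tool_pos"],s["opening"],s["ft_force"])
np.save("pics/w20.npy",np.r_[s["tool_pos"],s["tool_rot"]])
cv2.imwrite("pics/w20c.png",cv2.resize(im[150:310,180:380],None,fx=3.5,fy=3.5,interpolation=cv2.INTER_CUBIC))
print(sensors.read_state()["tool_pos"])
E
```

```text
clock: 23.6
tool_pos: [495.9, -349.0, 104.8]
tool_rot: [1.0, 0.001, 0.001, -0.0]
ft_force: [0.3, -0.1, -2.4]
opening: 27.4
23.6 [ 495.88 -348.99  104.83] 27.423895993163253 [ 0.3  -0.06 -2.43]
[ 495.7  -349.19  104.82]
```

View pics/w20c.png

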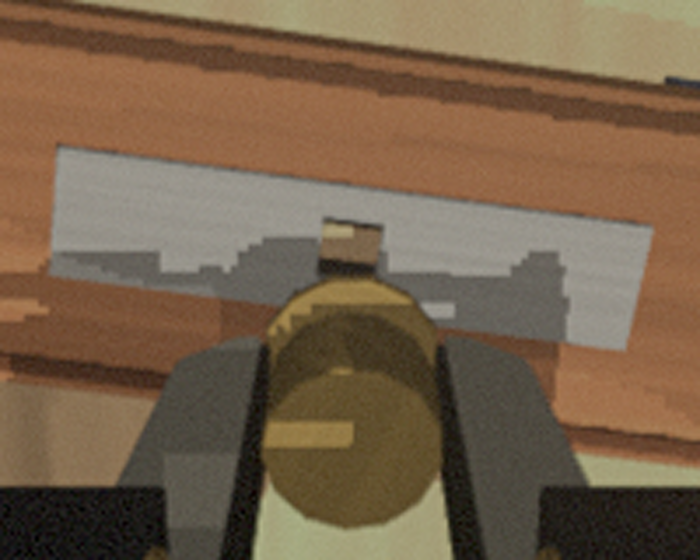

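```bash
python3 - <<'E'
from h import *
a=np.load("pics/w20.npy"); s=dict(tool_pos=a[:3],tool_rot=a[3:]); C=cam("wrist",s)
q=lambda u,v:onz(C,180+u/3.5,150+v/3.5,39)
for p in [(323,217),(385,224),(379,280),(319,272),(351.5,248)]: print(p,q(*p))
pc=np.array([q(*p)[:2] for p in [(57,145),(653,227),(627,351),(50,272)]]); print(pc,pc.mean(0),np.linalg.norm(pc[1]-pc[0]),np.linalg.norm(pc[3]-pc[0]))
c=pc.mean(0); ax=(pc[1]-pc[0])/np.linalg.norm(pc[1]-pc[0]); h=q(351.5,248)[:2]; print("angle",np.degrees(np.arctan2(ax[1],ax[0])),"along",(h-c)@ax,"across",(h-c)@[-ax[1],ax[0]])
E
```

```text
(323, 217) [ 488.71 -350.58   39.  ]
(385, 224) [ 504.29 -352.42   39.  ]
(379, 280) [ 502.91 -367.48   39.  ]
(319, 272) [ 487.59 -365.31   39.  ]
(351.5, 248) [ 495.87 -358.82   39.  ]
[[ 423.4  -332.03]
 [ 571.79 -353.18]
 [ 567.81 -387.26]
 [ 418.99 -365.35]] [ 495.5  -359.45] 149.8932491712829 33.61116272912914
angle -8.112125949422309 along 0.281238317244516 across 0.6768559838326461
```

```bash
python3 -m crank '[[[0,6,6],[0,0,0]],[[0,3.5,15],[0,0,0]],[[0,0.6,20],[0,0,0]],[[0,0,14],[0,0,0]],[[0,0,6],[0,0,0]],[[0,0,1],[0,0,0]],[[0,0,0],[0,0,0]],[[0,0,0],[0,0,0]]]'
python3 - <<'E'
from h import *
s=sensors.read_state(); im=optics.grab_frame("wrist")[:,:,::-1]; print(s["clock"],s["tool_pos"],s["opening"],s["ft_force"])
np.save("pics/w21.npy",np.r_[s["tool_pos"],s["tool_rot"]])
cv2.imwrite("pics/w21c.png",cv2.resize(im[150:310,180:380],None,fx=3.5,fy=3.5,interpolation=cv2.INTER_CUBIC))
im=optics.grab_frame("scene")[:,:,::-1];cv2.imwrite("pics/s21c.png",cv2.resize(im[80:180,140:270],None,fx=5,fy=5,interpolation=cv2.INTER_CUBIC))
print(sensors.read_state()["tool_pos"])
E
```

```text
clock: 24.45
tool_pos: [494.8, -361.1, 42.9]
tool_rot: [1.0, -0.0, 0.0, 0.0]
ft_force: [0.2, -0.6, -2.4]
opening: 27.6
24.45 [ 494.82 -361.08   42.94] 27.587036951505592 [ 0.18 -0.56 -2.41]
[ 494.77 -361.11   43.02]
```

View pics/w21c.png

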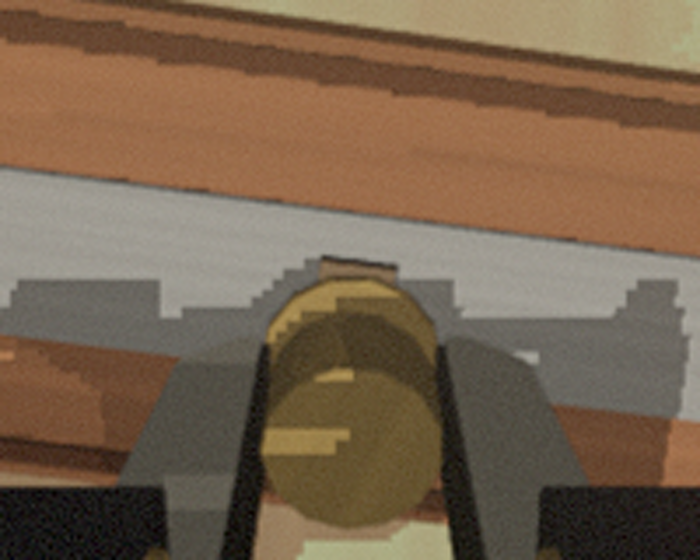

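View pics/s21c.png

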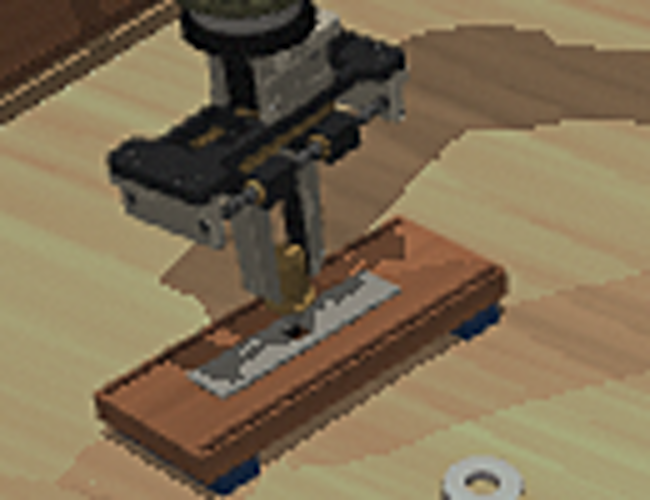

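```bash
python3 - <<'E'
from h import *
a=np.load("pics/w21.npy"); s=dict(tool_pos=a[:3],tool_rot=a[3:]); C=cam("wrist",s)
q=lambda u,v:onz(C,180+u/3.5,150+v/3.5,39)
A,B=q(321,256),q(397,266); print(A,B,np.linalg.norm(A-B))
t=np.radians(-8.1); n=np.array([-np.sin(t),np.cos(t)])
# plate +y edge
E1=q(0,167);E2=q(700,258); print(E1,E2)
m=(A+B)[:2]/2; print("hole centre",m-8*n, "from plate edge y:",)
ax=(E2-E1)[:2];ax/=np.linalg.norm(ax);nn=np.array([-ax[1],ax[0]]); d=(m-E1[:2])@nn; print("edge to hole far edge",d,"expect -9"); print("centre by edge", (m+(-17-d)*nn))
for z in (19,23,53): print(z,proj(C,a[:3]+[0,0,z]))
E
```

```text
[ 488.85 -350.81   39.  ] [ 503.6 -352.9   39. ] 14.894735070269062
[ 428.4  -332.82   39.  ] [ 562.33 -351.38   39.  ]
hole centre [ 495.1  -359.78] from plate edge y:
edge to hole far edge -9.542655869806403 expect -9
centre by edge [ 495.2  -359.24]
19 [280.58 251.38]
23 [280.59 254.19]
53 [280.66 279.55]
```

```bash
python3 -m crank '[[[0.4,-1.2,2],[0,0,0]],[[0,0,3],[0,0,0]],[[0,0,2],[0,0,0]],[[0,0,1],[0,0,0]],[[0,0,0],[0,0,0]]]'
python3 -m crank '[[[0,0,1],[0,0,0]],[[0,0,0],[0,0,0]]]'
python3 -m crank '[[[0,0,1],[0,0,0]],[[0,0,0],[0,0,0]]]'
```

```text
clock: 25.05
tool_pos: [494.7, -359.6, 34.1]
tool_rot: [1.0, -0.0, -0.0, -0.0]
ft_force: [-0.6, 0.1, -2.3]
opening: 27.5
clock: 25.25
tool_pos: [494.8, -359.7, 33.3]
tool_rot: [1.0, -0.0, -0.0, -0.0]
ft_force: [0.8, 0.1, -1.3]
opening: 27.4
clock: 25.45
tool_pos: [494.8, -359.7, 32.3]
tool_rot: [1.0, -0.0, -0.0, -0.0]
ft_force: [0.1, -0.1, -1.2]
opening: 27.3
```

```bash
python3 -m crank '[[[0,0,1.5],[0,0,0]],[[0,0,0.5],[0,0,0]],[[0,0,0],[0,0,0]]]'
python3 -m crank '[[[0,0,1.5],[0,0,0]],[[0,0,0.5],[0,0,0]],[[0,0,0],[0,0,0]]]'
```

```text
clock: 25.75
tool_pos: [494.8, -359.6, 30.3]
tool_rot: [1.0, -0.0, -0.0, -0.0]
ft_force: [0.3, 0.9, -1.7]
opening: 26.9
clock: 26.05
tool_pos: [494.9, -359.6, 28.3]
tool_rot: [1.0, -0.0, 0.0, -0.0]
ft_force: [0.6, -0.3, -0.7]
opening: 27.1
```

Tip is now about 8 mm into the hole with little force. Pushing on.

```bash
python3 -m crank '[[[0,0,1.5],[0,0,0]],[[0,0,0.5],[0,0,0]],[[0,0,0],[0,0,0]]]'
python3 -m crank '[[[0,0,1.5],[0,0,0]],[[0,0,0.5],[0,0,0]],[[0,0,0],[0,0,0]]]'
python3 -m crank '[[[0,0,1.5],[0,0,0]],[[0,0,0],[0,0,0]]]'
python3 -m crank '[[[0,0,1],[0,0,0]],[[0,0,0],[0,0,0]]]'
```

```text
clock: 26.35
tool_pos: [494.9, -359.6, 26.4]
tool_rot: [1.0, -0.0, 0.0, -0.0]
ft_force: [0.7, 2.0, 1.4]
opening: 27.0
clock: 26.65
tool_pos: [495.0, -359.5, 24.2]
tool_rot: [1.0, -0.0, 0.0, -0.0]
ft_force: [1.6, 2.1, -0.9]
opening: 27.5
clock: 26.85
tool_pos: [494.8, -359.6, 22.6]
tool_rot: [1.0, -0.0, -0.0, -0.0]
ft_force: [1.0, 3.1, 0.0]
opening: 27.3
clock: 27.05
tool_pos: [494.8, -359.6, 21.7]
tool_rot: [1.0, -0.0, -0.0, -0.0]
ft_force: [1.2, 1.9, -0.9]
opening: 27.2
```

```bash
python3 - <<'E'
from h import *
s=sensors.read_state(); im=optics.grab_frame("wrist")[:,:,::-1]; print(s["clock"],s["tool_pos"],s["opening"],s["ft_force"])
cv2.imwrite("pics/w22c.png",cv2.resize(im[150:310,180:380],None,fx=3.5,fy=3.5,interpolation=cv2.INTER_CUBIC))
im=optics.grab_frame("scene")[:,:,::-1];cv2.imwrite("pics/s22c.png",cv2.resize(im[110:160,160:230],None,fx=8,fy=8,interpolation=cv2.INTER_CUBIC))
E
```

```text
27.05 [ 494.78 -359.59   21.7 ] 27.166990127476236 [ 1.22  1.89 -0.86]
```

View pics/w22c.png

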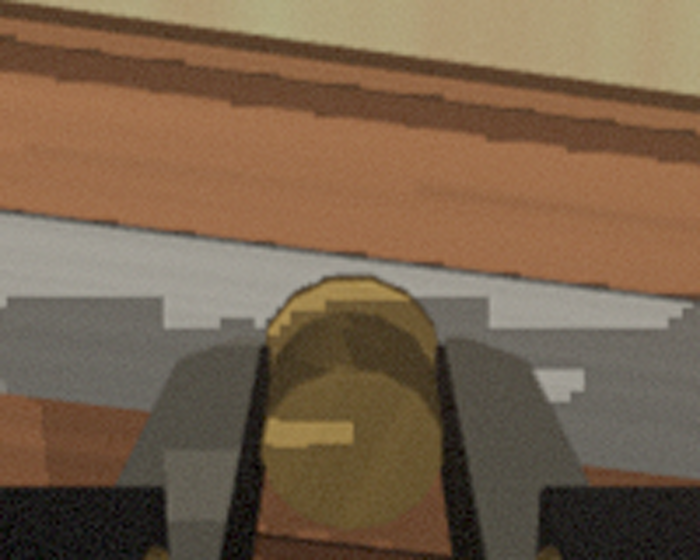

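View pics/s22c.png

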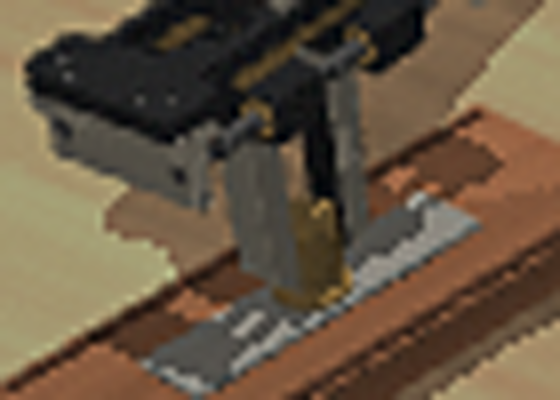

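```bash
python3 -m crank '[[[0,-0.4,1],[0,0,0]],[[0,0,0],[0,0,0]]]'
python3 -m crank '[[[0,0,1],[0,0,0]],[[0,0,0],[0,0,0]]]'
python3 -m crank '[[[0,0,1],[0,0,0]],[[0,0,0],[0,0,0]]]'
```

```text
clock: 27.35
tool_pos: [494.8, -359.4, 20.9]
tool_rot: [1.0, -0.001, 0.0, 0.0]
ft_force: [0.5, 0.7, 1.2]
opening: 27.5
clock: 27.55
tool_pos: [494.8, -359.4, 20.0]
tool_rot: [1.0, -0.0, -0.0, 0.0]
ft_force: [-0.5, 1.8, 6.0]
opening: 27.4
clock: 27.75
tool_pos: [494.8, -359.4, 19.3]
tool_rot: [1.0, -0.0, 0.0, 0.0]
ft_force: [-1.5, 2.9, 8.4]
opening: 27.2
```

```bash
python3 -m crank '[[[0,0,0.7],[0,0,0]],[[0,0,0],[0,0,0]]]'
python3 -m crank '[[[0,0,0.7],[0,0,0]],[[0,0,0],[0,0,0]]]'
```

```text
clock: 27.95
tool_pos: [494.8, -359.4, 18.8]
tool_rot: [1.0, -0.0, 0.0, 0.0]
ft_force: [-1.1, 3.5, 10.3]
opening: 27.2
clock: 28.15
tool_pos: [494.8, -359.4, 18.3]
tool_rot: [1.0, -0.0, 0.0, 0.0]
ft_force: [-3.0, 3.3, 12.7]
opening: 27.4
```

```bash
python3 -m crank '[[[0,0,0.7],[0,0,0]],[[0,0,0],[0,0,0]]]'
python3 -m crank '[[[0,0,0.5],[0,0,0]],[[0,0,0],[0,0,0]]]'
python3 - <<'E'
from h import *
s=sensors.read_state(); im=optics.grab_frame("wrist")[:,:,::-1]; print(s["clock"],s["tool_pos"],s["opening"],s["ft_force"])
cv2.imwrite("pics/w23c.png",cv2.resize(im[150:310,180:380],None,fx=3.5,fy=3.5,interpolation=cv2.INTER_CUBIC))
E
```

```text
clock: 28.35
tool_pos: [494.8, -359.4, 17.9]
tool_rot: [1.0, -0.0, 0.0, 0.0]
ft_force: [-3.8, 4.8, 15.5]
opening: 27.5
clock: 28.55
tool_pos: [494.8, -359.4, 17.5]
tool_rot: [1.0, -0.0, 0.0, 0.0]
ft_force: [-2.8, 4.3, 16.7]
opening: 27.3
28.55 [ 494.79 -359.41   17.52] 27.30193422897247 [-2.84  4.26 16.68]
```

View pics/w23c.png

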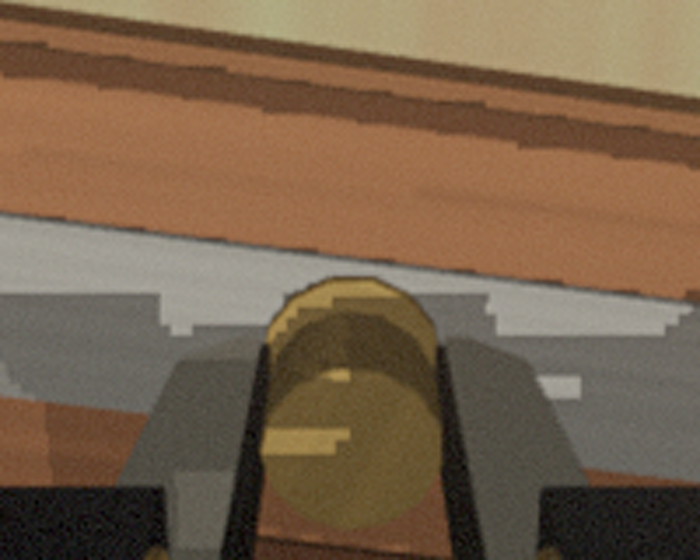

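```bash
python3 -m crank '[[[0,0,-1],[0,0,0]],[[0,0,-1],[0,0,0]],[[0,0,0],[0,0,0]]]'
python3 -m crank '[[[0,0,0],[0,0,0]],[[0,0,0],[0,0,0]],[[0,0,0],[0,0,0]],[[0,0,0],[0,0,0]],[[0,0,0],[0,0,0]]]' 0.3
python3 - <<'E'
from h import *
s=sensors.read_state(); im=optics.grab_frame("wrist")[:,:,::-1]; print(s["clock"],s["tool_pos"],s["opening"],s["ft_force"])
cv2.imwrite("pics/w24c.png",cv2.resize(im[150:310,180:380],None,fx=3.5,fy=3.5,interpolation=cv2.INTER_CUBIC))
E
```

```text
clock: 28.9
tool_pos: [494.8, -359.4, 19.1]
tool_rot: [1.0, -0.0, 0.0, 0.0]
ft_force: [-1.8, 2.9, 9.1]
opening: 27.2
clock: 29.4
tool_pos: [494.7, -359.4, 18.1]
tool_rot: [1.0, -0.001, -0.0, -0.0]
ft_force: [-0.9, -0.3, 1.2]
opening: 58.9
29.4 [ 494.71 -359.4    18.08] 58.9422266805335 [-0.86 -0.34  1.16]
```

View pics/w24c.png

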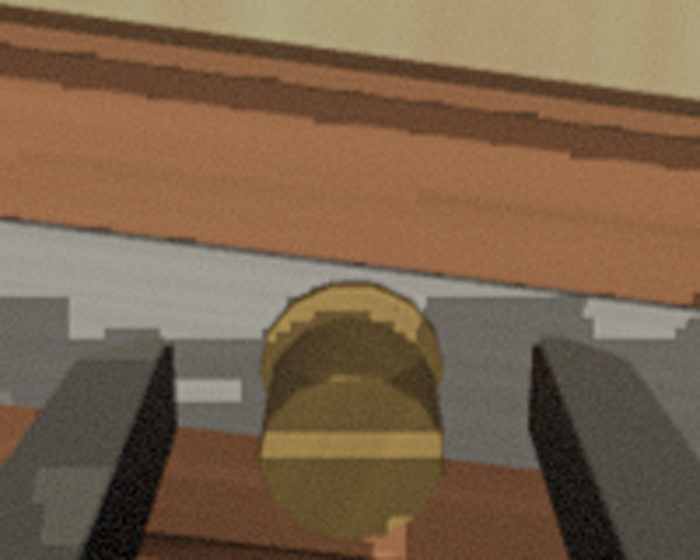

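```bash
python3 -m crank '[[[0,0,-8],[0,0,0]],[[0,0,-25],[0,0,0]],[[0,0,-40],[0,0,0]],[[0,-5,-45],[0,0,0]],[[0,-5,-30],[0,0,0]],[[0,0,-10],[0,0,0]],[[0,0,0],[0,0,0]],[[0,0,0],[0,0,0]]]'
python3 - <<'E'
from h import *
s=sensors.read_state(); im=optics.grab_frame("wrist")[:,:,::-1]; print(s["clock"],s["tool_pos"],s["opening"],s["ft_force"])
np.save("pics/w25.npy",np.r_[s["tool_pos"],s["tool_rot"]])
cv2.imwrite("pics/w25c.png",cv2.resize(im[130:290,180:380],None,fx=3.5,fy=3.5,interpolation=cv2.INTER_CUBIC))
im=optics.grab_frame("scene")[:,:,::-1];cv2.imwrite("pics/s25c.png",cv2.resize(im[100:230,140:330],None,fx=4,fy=4,interpolation=cv2.INTER_CUBIC))
cv2.imwrite("pics/s25d.png",cv2.resize(im[110:180,155:245],None,fx=8,fy=8,interpolation=cv2.INTER_CUBIC))
E
```

```text
clock: 30.25
tool_pos: [494.0, -349.5, 175.3]
tool_rot: [1.0, -0.001, -0.001, -0.0]
ft_force: [0.1, -0.2, -0.2]
opening: 60.6
30.25 [ 494.01 -349.47  175.32] 60.63738345014518 [ 0.1  -0.25 -0.16]
```

View pics/w25c.png

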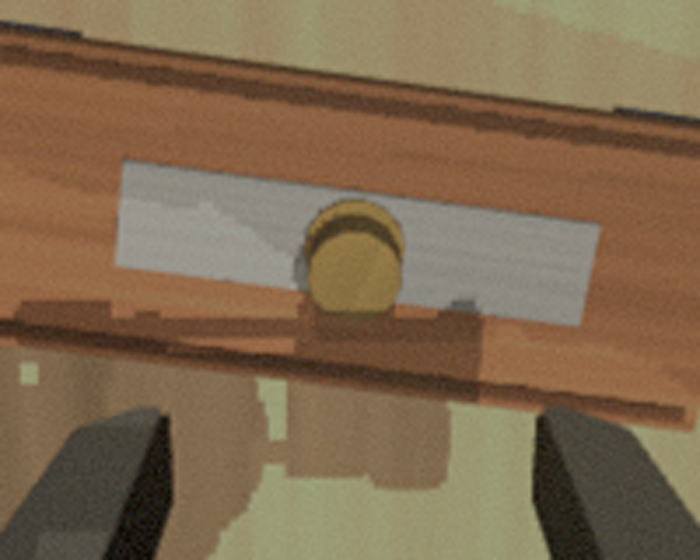

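View pics/s25c.png

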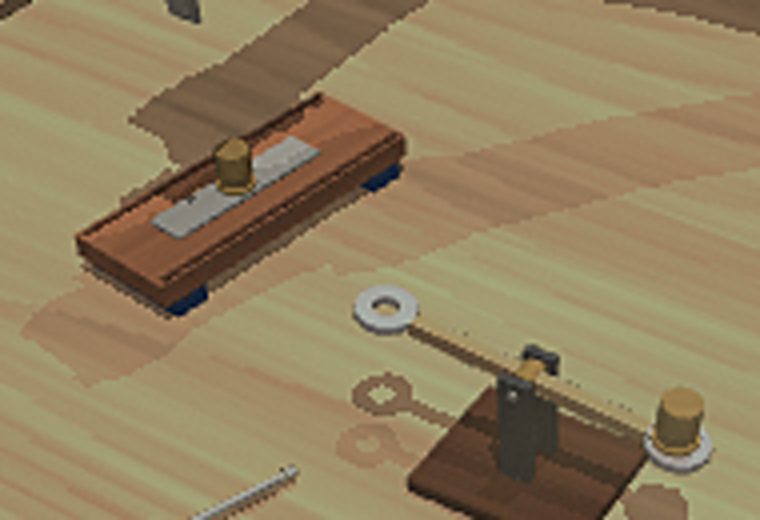

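View pics/s25d.png

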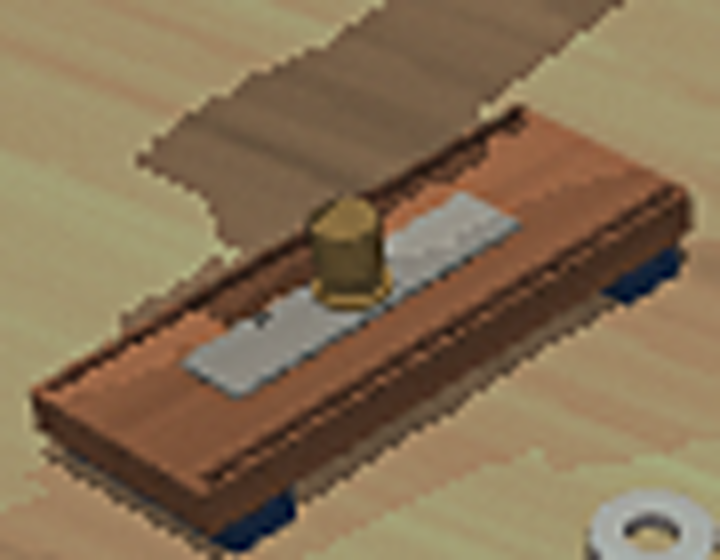

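Everything looks right: knob upright at the plate centre, and the other knob in its pan. I have time to check the seating height by touching the head's top with closed fingers, as I did on the rack (nominal contact when home: TCP z ≈ 43.8).

```bash
python3 -m crank '[[[0,4,0],[0,0,0]],[[0.4,5,0],[0,0,0]],[[0.3,1,15],[0,0,0]],[[0,0,20],[0,0,0]],[[0,0,25],[0,0,0]],[[0,0,25],[0,0,0]],[[0,0,20],[0,0,0]],[[0,0,12],[0,0,0]],[[0,0,6],[0,0,0]],[[0,0,2],[0,0,0]],[[0,0,0],[0,0,0]],[[0,0,0],[0,0,0]]]' -1
python3 -m crank '[[[0,0,2],[0,0,0]],[[0,0,2],[0,0,0]],[[0,0,0],[0,0,0]]]'
```

```text
clock: 31.55
tool_pos: [495.9, -359.6, 52.0]
tool_rot: [1.0, -0.0, 0.001, 0.0]
ft_force: [0.4, 0.6, -0.3]
opening: 0.6
clock: 31.85
tool_pos: [495.4, -359.4, 47.2]
tool_rot: [1.0, -0.0, -0.0, 0.0]
ft_force: [0.2, 0.2, 0.0]
opening: 0.5
```

```bash
python3 -m crank '[[[0,0,1],[0,0,0]],[[0,0,0],[0,0,0]]]'
python3 -m crank '[[[0,0,1],[0,0,0]],[[0,0,0],[0,0,0]]]'
python3 -m crank '[[[0,0,1],[0,0,0]],[[0,0,0],[0,0,0]]]'
python3 -m crank '[[[0,0,1],[0,0,0]],[[0,0,0],[0,0,0]]]'
```

```text
clock: 32.05
tool_pos: [495.4, -359.3, 46.2]
tool_rot: [1.0, -0.0, -0.0, -0.0]
ft_force: [-0.2, 0.4, 0.7]
opening: 0.5
clock: 32.25
tool_pos: [495.4, -359.3, 45.1]
tool_rot: [1.0, -0.0, -0.0, -0.0]
ft_force: [0.8, -0.4, -0.1]
opening: 0.6
clock: 32.45
tool_pos: [495.5, -359.3, 44.1]
tool_rot: [1.0, -0.0, -0.0, -0.0]
ft_force: [-0.5, -0.6, 0.4]
opening: 0.6
clock: 32.65
tool_pos: [495.5, -359.4, 43.2]
tool_rot: [1.0, -0.0, 0.0, 0.0]
ft_force: [-0.3, -0.7, 1.3]
opening: 0.2
```

Contact came only at TCP z ≈ 43.4, so the flange is on the plate. Retreating, then a last look.

```bash
python3 -m crank '[[[0,0,-5],[0,0,0]],[[0,0,-20],[0,0,0]],[[0,0,-40],[0,0,0]],[[0,0,-45],[0,0,0]],[[0,0,-30],[0,0,0]],[[0,0,-10],[0,0,0]],[[0,0,0],[0,0,0]],[[0,0,0],[0,0,0]],[[0,0,0],[0,0,0]]]'
python3 - <<'E'
from h import *
a=optics.grab_frame("scene")[:,:,::-1];b=optics.grab_frame("top")[:,:,::-1]
cv2.imwrite("pics/s26.png",cv2.resize(a[100:280,130:350],None,fx=3.5,fy=3.3,interpolation=cv2.INTER_CUBIC))
cv2.imwrite("pics/t26.png",b)
print(sensors.read_state()["clock"],sensors.read_state()["ft_force"])
E
```

```text
clock: 33.55
tool_pos: [494.6, -358.9, 191.5]
tool_rot: [1.0, -0.0, -0.001, -0.001]
ft_force: [0.3, 0.1, -0.6]
opening: 0.3
33.65 [ 0.05 -0.05  0.23]
```

View pics/s26.png

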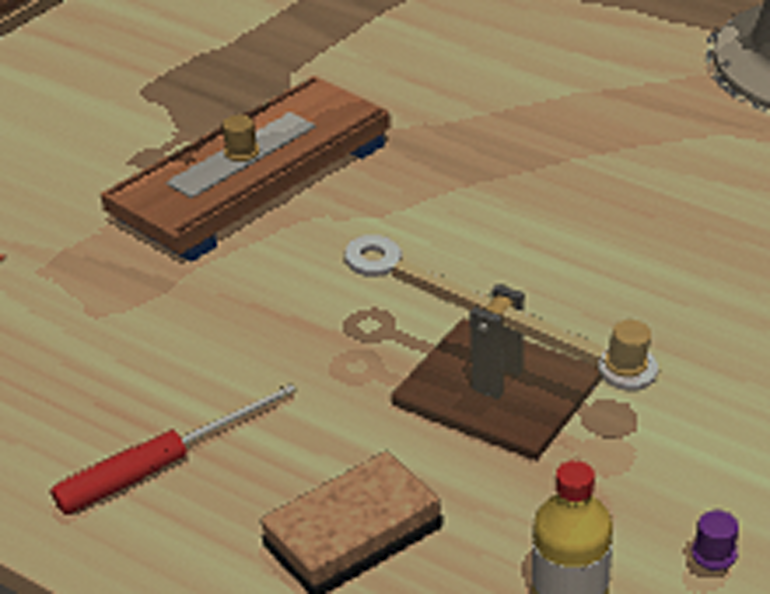

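View pics/t26.png

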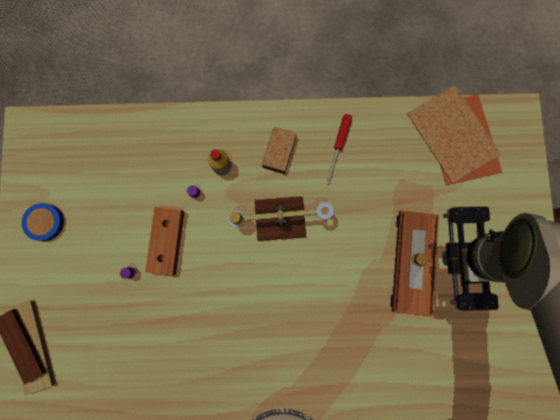

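The heavier knob stands in the backplate at top view (421,259). The other knob is in the +y pan at (236,217). The glue bottle, sanding block and screwdriver are at their starting pixels. Handing in.

```bash
python3 -c "
from rig import hand_in
print(hand_in())"
```

```text
the job is handed in; nothing more can be done
None
```

The job is handed in at about 34 s of the 72 s allowed; no verdict was reported.

I set both knobs on the balance and let go. The -y side dropped to its stop, so I took the knob from that pan. I found the hole with the wrist camera, lowered the knob in and pushed it home. The push rose at about 5 N per mm to an estimated 19 N at most, with the knob's weight allowed for. The other knob stayed in the +y pan.

**Final checks:**
- **Seating:** touching the top of the knob with closed fingers met it where a flush flange should be, within about 0.5 mm. The pictures show it upright.
- **Other knob:** it still sits in the +y pan, and the beam rests on its stop.
- **Loose items:** the glue bottle, sanding block and screwdriver show at their starting pixels.

**What disagreed or failed:**
- **Finger ends:** they turned out to be about 29 mm above the reported TCP, not at it. My first grasp closed above the knob. I found the offset by touching the knob's top at about 17 N while it was still in the rack, and allowed for it afterwards.
- **Rubber grips:** I felt only about 1 to 4 N while the shank went in, below the 4 to 12 N described. The seating check shows it is home anyway.

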